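# Change over the tube carriers on the rocking mixer and set its speed

## Task

Change over the rocking mixer: first stop it by pulling its speed slider all the way back to the zero stop at the near end, then pull the finished green tube carriers out of their lanes and stand them in the steel tray, and slide every blue carrier on the bench into a lane, under the rail lips and home against the end stop so that the orange spring catch snaps into its notch. When all that is done, set the speed slider to the red preset pointer; leave the timer, bottle and beaker where they are.

Things in the scene. Friction and masses are not known exactly. Their poses are not given: they have to be found in the camera images.
- mixer: white rocking mixer, 216 (x) x 362 (y) x 82 mm, fixed. Origin: middle of its underside, at bench level; x points away from the operator along the lanes (slide-in direction), y to its left, z up. Left: platform with a flat deck 60 mm high, front edge at x = -93 mm, three lanes 78 mm apart. Right (y -72 to -176 mm): control panel 55 mm high with the speed slider.
- lane_1 (a point): lane 1 (right, next to the panel): the point on the deck where a carrier's origin lies when home; axes as the mixer's. Channel 59 mm wide, walls 9 mm high; lips overhang it 6 mm a side, 9 to 12 mm above the deck, from x = -60 mm of this point (turned-up ends from -73) to the 22 mm high end stop at x = +60 mm, which the carrier's foot meets when home.
- lane_2 (a point): lane 2 (middle): the point on the deck where a carrier's origin lies when home; axes as the mixer's. Channel 59 mm wide, walls 9 mm high; lips overhang it 6 mm a side, 9 to 12 mm above the deck, from x = -60 mm of this point (turned-up ends from -73) to the 22 mm high end stop at x = +60 mm, which the carrier's foot meets when home.
- lane_3 (a point): lane 3 (left): the point on the deck where a carrier's origin lies when home; axes as the mixer's. Channel 59 mm wide, walls 9 mm high; lips overhang it 6 mm a side, 9 to 12 mm above the deck, from x = -60 mm of this point (turned-up ends from -73) to the 22 mm high end stop at x = +60 mm, which the carrier's foot meets when home.
- mouth_1 (a point): where a carrier's origin is when its nose is set level on the deck in the open mouth of lane 1, before the lips: 135 mm in front of lane_1, at deck height; axes as the mixer's. The walls flare to 75 mm wide here and there are no lips; the carrier's rear half overhangs the deck edge, so keep hold of it and slide it along +x, foot flat on the deck.
- mouth_2 (a point): where a carrier's origin is when its nose is set level on the deck in the open mouth of lane 2, before the lips: 135 mm in front of lane_2, at deck height; axes as the mixer's. The walls flare to 75 mm wide here and there are no lips; the carrier's rear half overhangs the deck edge, so keep hold of it and slide it along +x, foot flat on the deck.
- mouth_3 (a point): where a carrier's origin is when its nose is set level on the deck in the open mouth of lane 3, before the lips: 135 mm in front of lane_3, at deck height; axes as the mixer's. The walls flare to 75 mm wide here and there are no lips; the carrier's rear half overhangs the deck edge, so keep hold of it and slide it along +x, foot flat on the deck.
- catch_1 (a joint): orange spring catch in the left (+y) wall of lane 1: 0 = fully out (7 mm into the channel), grows in m to 0.0085 as it is pushed back into the wall. A carrier sliding in pushes it back 4 to 5 mm (a push of about 3 N along the lane); it snaps out into the carrier's side notch within the last 7 mm before the end stop and draws it home; pulling a carrier out takes about 10 N.
- catch_2 (a joint): orange spring catch in the left (+y) wall of lane 2: 0 = fully out (7 mm into the channel), grows in m to 0.0085 as it is pushed back into the wall. A carrier sliding in pushes it back 4 to 5 mm (a push of about 3 N along the lane); it snaps out into the carrier's side notch within the last 7 mm before the end stop and draws it home; pulling a carrier out takes about 10 N.
- catch_3 (a joint): orange spring catch in the left (+y) wall of lane 3: 0 = fully out (7 mm into the channel), grows in m to 0.0085 as it is pushed back into the wall. A carrier sliding in pushes it back 4 to 5 mm (a push of about 3 N along the lane); it snaps out into the carrier's side notch within the last 7 mm before the end stop and draws it home; pulling a carrier out takes about 10 N.
- fader (a joint): travel of the speed slider, m: 0 = zero stop at the end near the operator, 0.110 at the far end; moves along the mixer's +x; stays where it is left, 2 N friction
- fader_cap (a point): centre of the black slider cap with a white index line across its middle, 22 (x) x 14 (y) x 22 mm high, on the control panel (its top 11 mm above this point, the panel 15 mm below); axes as the mixer's
- preset_tip (a point): tip of the small red preset pointer lying flat beside the slider track, on its right, only a mark to set by; the slider is set when fader_cap has the same x along the mixer as this point; axes as the mixer's
- carrier_1: blue tube carrier (may be absent), 120 (x) x 60 (y) x 76 mm, 0.3 kg, same turned half round. Origin: mid underside; x along its length, z up. Foot 120 x 56 x 6 mm (corners bevelled to 47 wide at the ends), a 20 x 8 mm notch amid each long side. Two lying conical tubes fixed in it, 17 to 39 mm up. Black grip bar along its middle, 72 (x) x 13 (y) mm, 44 to 76 mm up: pinch it across y.
- carrier_2: blue tube carrier (may be absent), 120 (x) x 60 (y) x 76 mm, 0.3 kg, same turned half round. Origin: mid underside; x along its length, z up. Foot 120 x 56 x 6 mm (corners bevelled to 47 wide at the ends), a 20 x 8 mm notch amid each long side. Two lying conical tubes fixed in it, 17 to 39 mm up. Black grip bar along its middle, 72 (x) x 13 (y) mm, 44 to 76 mm up: pinch it across y.
- carrier_3: blue tube carrier (may be absent), 120 (x) x 60 (y) x 76 mm, 0.3 kg, same turned half round. Origin: mid underside; x along its length, z up. Foot 120 x 56 x 6 mm (corners bevelled to 47 wide at the ends), a 20 x 8 mm notch amid each long side. Two lying conical tubes fixed in it, 17 to 39 mm up. Black grip bar along its middle, 72 (x) x 13 (y) mm, 44 to 76 mm up: pinch it across y.
- done_1: green (finished) tube carrier (may be absent), 120 (x) x 60 (y) x 76 mm, 0.3 kg, same turned half round. Origin: mid underside; x along its length, z up. Foot 120 x 56 x 6 mm (corners bevelled to 47 wide at the ends), a 20 x 8 mm notch amid each long side. Two lying conical tubes fixed in it, 17 to 39 mm up. Black grip bar along its middle, 72 (x) x 13 (y) mm, 44 to 76 mm up: pinch it across y.
- done_2: green (finished) tube carrier (may be absent), 120 (x) x 60 (y) x 76 mm, 0.3 kg, same turned half round. Origin: mid underside; x along its length, z up. Foot 120 x 56 x 6 mm (corners bevelled to 47 wide at the ends), a 20 x 8 mm notch amid each long side. Two lying conical tubes fixed in it, 17 to 39 mm up. Black grip bar along its middle, 72 (x) x 13 (y) mm, 44 to 76 mm up: pinch it across y.
- done_3: green (finished) tube carrier (may be absent), 120 (x) x 60 (y) x 76 mm, 0.3 kg, same turned half round. Origin: mid underside; x along its length, z up. Foot 120 x 56 x 6 mm (corners bevelled to 47 wide at the ends), a 20 x 8 mm notch amid each long side. Two lying conical tubes fixed in it, 17 to 39 mm up. Black grip bar along its middle, 72 (x) x 13 (y) mm, 44 to 76 mm up: pinch it across y.
- tray_in (a point): centre of the inner floor (3 mm above the bench) of the fixed steel tray, inside 154 (x) x 174 (y) mm, rim 18 mm above the bench; axes along its sides, z up. Two carriers fit side by side, each along x, at y = -42 and +42 mm.
- timer: white lab timer with three keys, 62 x 68 x 19 mm, lying to the left of the mixer; a bystander
- bottle: reagent bottle with red cap, 66 mm diameter, 136 mm high, at the back to the right of the mixer; a bystander
- beaker: clear beaker, 54 mm diameter, 68 mm high, at the back to the right of the mixer; a bystander

How it is judged:
By the outcome, as a careful person would: the job done as asked, in the order asked, and still so for the second after the job is handed in, with the robot touching nothing.
Of done_1, done_2, done_3 only 1 to 2 are there at a start; the rules pass over those that are not, and their reading is None.
Of carrier_1, carrier_2, carrier_3 only 2 to 3 are there at a start; the rules pass over those that are not, and their reading is None.
At some moment in a run one of carrier_1, carrier_2, carrier_3 may be knocked a few centimetres aside while the robot is not near it.
Once in a run the grip may slacken for a moment while it holds something.
It also fails if it takes over 210 s, if anything falls off the work surface, if the arm or the gripper's body presses on something with over 40 N, if the wrist force passes 120 N, or if a joint passes its speed limit or range.

## Robot

A 6-joint arm with a two-finger parallel gripper is mounted at the origin on a cart in front of the work surface, level with it; the furniture and walls round the work are solid. World frame = base frame: x ahead of the robot, y to its left, z up, the work surface at z = 0. Lengths are in m, angles in rad, forces in N, time in s.
With the tool pointing down it reaches from about 0.375 to 0.9 m from the base axis. Payload 3.1 kg.
Tool frame: the origin (TCP) lies at the very end of the fingers, on their centre line; the grasp point (between the pads) lies 19 mm behind it (manip.hold_point_z is the distance from the TCP to the grasp point, in m); y points along the fingers, z is the direction in which the jaws open and shut, and the axes are right-handed (so a half turn about y gives the same grasp; the last joint's range is limited). The gripper opens to 85 mm and grips with 20 to 120 N. Pads are 22 mm wide; open, the fingers measure 114 mm over their backs; the gripper's body (76 mm by 85 mm) begins 54 mm behind the grasp point. The pads swing forward as they close: fully open they stand 13 mm farther back than shut.
Start: joints at [1.155, 0.527, 1.433, -0, 1.181, -0.178], TCP at [0.147, 0.608, 0.231] pointing down, gripper open.
Joint ranges: [-3.08, 3.08], [-0.75, 2.2], [0.22, 2.44], [-1.43, 4.57], [0, 2.65], [-2.85, 2.85]. Speed limits (rad/s): [2.79, 2.79, 3.14, 3.14, 3.14, 3.14].

## Interface

Orientations are given as a unit quaternion [x, y, z, w].
In Python, from station import manip, eyes, workorder gives the robot as it stands. The module is installed in compiled form; this text tells all that it offers.
- The arm moves only by the shell command python3 -m jog 'ROWS' [OPENING] [FORCE]. ROWS is JSON, a list of rows, each a list of 2 entries, a list of its own where there are three numbers: the shift along the tool's x, y, z in cm, then the turn about the tool's y in rad. A call has 1 to 20 rows; each row is the pose to reach, as a shift and turn from the pose commanded when the call began, along the tool's axes at that moment; what a row does not reach only later rows make up. A row lasts 1/12 s, in which the tool goes at most 41.7 mm and 7.16 degrees, less where a joint would pass 70% of its speed; a pose out of reach is approached as far as the arm can. A call with a gripper value outside its range is refused whole. OPENING is the finger opening in cm, from 0 to 8.54, set as the call begins (- or left out, the last holds). The fingers move at their own pace and stop on an object; FORCE is the grip in N (left out, the last holds). Time passes only in rows, so rows that repeat a pose let the fingers close. It gives the time, the measured TCP pose, the force and the opening at its end, in the units of the state.
- manip.sense(): the state, without advancing time (a new reading comes with each control period).
- eyes.snapshot(name): name is "side" or "top" or "wrist"; returns a dict with "frame" (480x640x3 uint8, red, green, blue), "vfov" (degrees; the focal length in pixels is half the picture's height over the tangent of half this angle, whatever the lens; pixels are square), "cx", "cy" (the principal point, pixels), "rvec" (rotation vector, rad) and "tvec" (3), from world to camera coordinates, as OpenCV has them. Camera axes: x right, y down, z forward; pixel columns grow to the right and rows downward; lengths in m; the calibration is good to about 2 mm. A picture is of the moment at which its call begins. There is no depth.
- workorder.sign_off(): hands the job in, once; it reports no verdict.
The state is a dict: "t": time; "q": joint angles; "qd": joint speeds; "tau": joint torques, N m; "tcp_pos": TCP position; "tool_rot": TCP orientation; "force": force on the tool from outside, world axes, zero at the start; "ft_torque": the same for the moment, N m; "finger_gap": opening from 0.0 (shut) to 1.0 (fully open).
Only numpy, scipy, OpenCV 4.12 (cv2) and the standard library are available. Lean on these libraries where they do the work, as an engineer would, in place of code of your own. Each camera call takes 0.05 s, during which the arm holds its last target. There are 200 camera calls.

## Working session

There is one attempt and no reset: what is moved stays moved. The work goes in short steps, Python scripts to look and compute and a shell command to move; the robot and the scene stay as the last step left them, time stands still between calls to the robot, and variables do not carry over. Pictures are saved under pics/ and viewed, about 12 in all and at most 16, crops included, and the job is handed in when it is done.

```bash
mkdir -p pics; cat > h.py <<'E'
import numpy as np, cv2
from station import manip, eyes, workorder
from scipy.spatial.transform import Rotation as R
def snap(n,save=None):
    s=eyes.snapshot(n)
    if save: cv2.imwrite(f'pics/{save}.png',s['frame'][:,:,::-1])
    f=240/np.tan(np.radians(s['vfov'])/2)
    s['K']=np.array([[f,0,s['cx']],[0,f,s['cy']],[0,0,1.]]); s['Rm']=cv2.Rodrigues(np.array(s['rvec'],float))[0]
    s['t']=np.array(s['tvec'],float).ravel(); return s
def ray(s,uv,z):
    d=s['Rm'].T@np.linalg.inv(s['K'])@np.array([uv[0],uv[1],1.]); c=-s['Rm'].T@s['t']
    return c+d*(z-c[2])/d[2]
def proj(s,P):
    p=s['K']@(s['Rm']@np.array(P,float)+s['t']); return p[:2]/p[2]
def st():
    s=manip.sense(); r=R.from_quat(s['tool_rot']).as_matrix()
    print('t',round(s['t'],2),'tcp',np.round(s['tcp_pos'],4),'F',np.round(s['force'],1),'gap',round(s['finger_gap'],3),'q6',np.round(s['q'],2)); print(np.round(r,3)); return s,r
def go(dst):
    "shift in tool cm to world point dst"
    s=manip.sense(); r=R.from_quat(s['tool_rot']).as_matrix()
    return np.round(r.T@(np.array(dst)-s['tcp_pos'])*100,2)
E
python3 - <<'E'
from h import *
st()
for n in('top','side','wrist'):
    s=snap(n,n+'0'); print(n,s['vfov'],s['cx'],s['cy'],'cam',-s['Rm'].T@s['t'])
a=cv2.imread('pics/top0.png')
E
```

```text
t 0.0 tcp [0.1463 0.6069 0.2303] F [-0.3  0.3 -0.3] gap 1.0 q6 [ 1.16  0.53  1.43  0.    1.18 -0.18]
[[ 0.972 -0.001  0.235]
 [-0.235 -0.002  0.972]
 [-0.    -1.    -0.002]]
top 42.74721407335053 324.8340522472848 240.03577635714055 cam [0.42519882 0.01647477 1.75325108]
side 43.523102657445286 329.22694551446364 243.5052140188752 cam [ 0.12688009 -1.37092034  0.85463458]
wrist 63.52306487640578 323.916383327987 239.57259076125132 cam [0.07673274 0.624475   0.37227706]
```

View pics/top0.png

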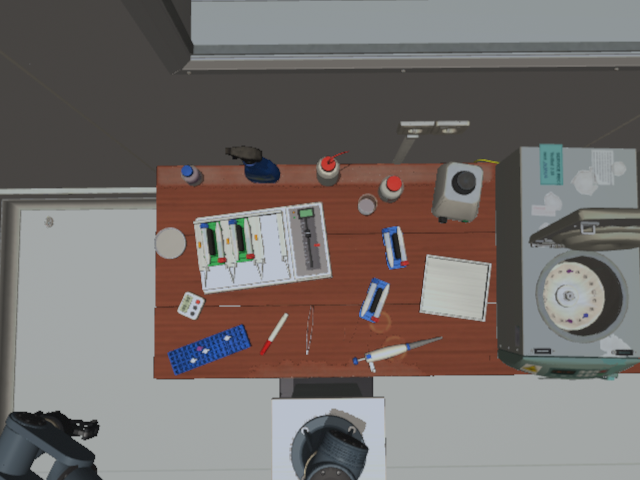

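View pics/side0.png

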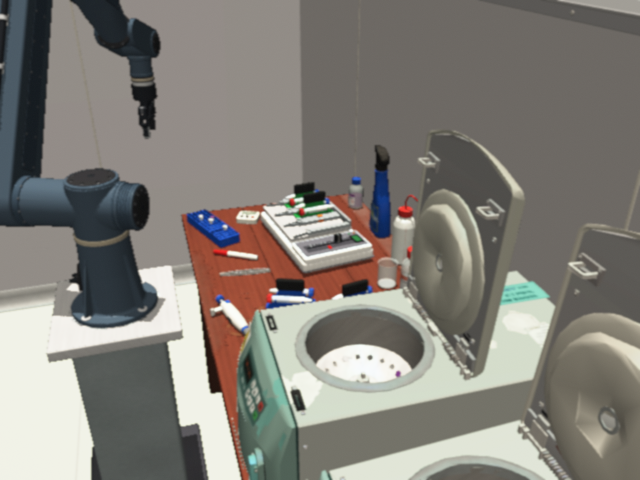

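```bash
python3 - <<'E'
import cv2
a=cv2.imread('pics/top0.png')
cv2.imwrite('pics/c1.png',cv2.resize(a[195:300,185:340],None,fx=5,fy=5,interpolation=cv2.INTER_CUBIC))
E
```

```text
(no output)
```

View pics/c1.png

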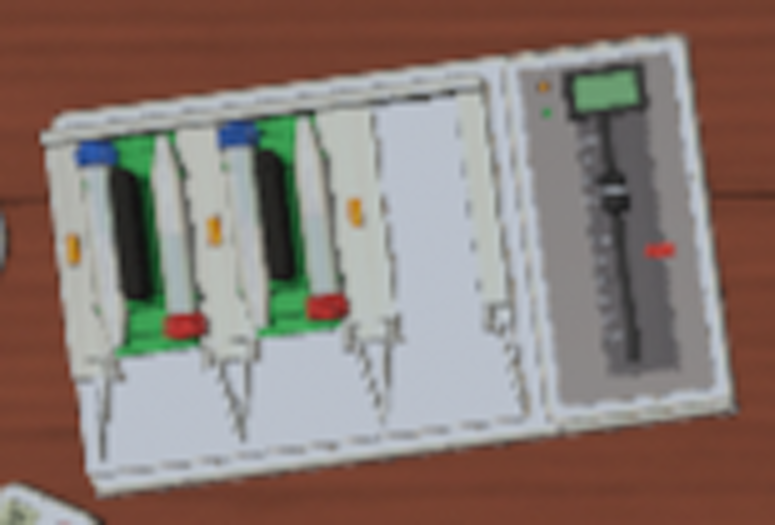

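```bash
python3 - <<'E'
from h import *
s=snap('top')
c=lambda x,y,z:ray(s,(185+x/5-.4,195+y/5-.4),z)
TR,BR=c(685,38,.055),c(733,412,.055); BL=c(98,492,.06);TL=c(52,118,.06)
print(TR,BR,BL,TL,np.linalg.norm(TR-BR),np.linalg.norm(BR-BL),np.linalg.norm(TL-BL))
cap=c(614,190,.081); pre=c(660,250,.056); tr=[c(605,115,.056),c(633,360,.056)]
print('cap',cap,'pre',pre,tr)
for a,b in((BR,TR),(BL,TL),tr[::-1]):
    d=b-a; print(np.degrees(np.arctan2(d[1],d[0])))
d=BL-BR;print(np.degrees(np.arctan2(-d[0],d[1])))
print('ctr',(TR+BR+BL+TL)/4)
# blue carriers: black grip bar by mask
hsv=cv2.cvtColor(s['frame'],cv2.COLOR_RGB2HSV)
m=(hsv[...,2]<60).astype(np.uint8)
n,l,stt,cen=cv2.connectedComponentsWithStats(m)
for i in range(1,n):
    x,y,w,h,A=stt[i]
    if 20<A<400 and 160<cen[i][0]<500 and 190<cen[i][1]<370:
        p=np.argwhere(l==i)[:,::-1].astype(np.float32); P=np.array([ray(s,q,.076)[:2] for q in p])
        (cx,cy),wh,an=cv2.minAreaRect((P*1000).astype(np.float32)); v=np.linalg.svd(P-P.mean(0))[2][0]
        print(np.round(cen[i]),A,round(cx),round(cy),np.round(wh),np.degrees(np.arctan2(v[1],v[0])))
for uv in((428,256),(491,264),(485,320),(421,312)): print('tray',ray(s,uv,.018))
E
```

```text
[0.69642582 0.00968679 0.055     ] [ 0.48700569 -0.01453955  0.055     ] [0.44689236 0.3350069  0.06      ] [0.65436005 0.3620582  0.06      ] 0.2108167569691938 0.35187611802725866 0.20922384015190518
cap [0.60841824 0.04966968 0.081     ] pre [0.57734369 0.02490864 0.056     ] [array([0.65330692, 0.05481204, 0.056     ]), array([0.51635818, 0.04049045, 0.056     ])]
6.598813647729392
7.428772635147723
5.970079182885392
6.546524100499893
ctr [0.57117098 0.17305308 0.0575    ]
[306. 225.] 32 633 51 [11. 39.] -175.4386899075771
[442. 219.] 44 641 -323 [20. 14.] -98.29701823771751
[240. 238.] 141 598 236 [71. 15.] -172.1578815863203
[211. 242.] 160 589 314 [73. 17.] -171.81562968145127
[309. 247.] 57 561 46 [89. 11.] -173.29996846684978
[396. 246.] 130 570 -193 [67. 15.] -171.7303483809272
[376. 300.] 118 423 -135 [13. 67.] 158.02308793597214
tray [ 0.5447808  -0.29083776  0.018     ]
tray [ 0.52004232 -0.46921785  0.018     ]
tray [ 0.36262241 -0.44633327  0.018     ]
tray [ 0.38709793 -0.26670303  0.018     ]
```

```bash
T='x'; python3 -m jog '[[[50.7,-5,-37.8],-0.36],[[50.7,-5,-37.8],-0.36],[[50.7,-5,-37.8],-0.36],[[50.7,-5,-37.8],-0.36],[[50.7,-5,-37.8],-0.36],[[50.7,-5,-37.8],-0.36],[[50.7,-5,-37.8],-0.36],[[50.7,-5,-37.8],-0.36],[[50.7,-5,-37.8],-0.36],[[50.7,-5,-37.8],-0.36],[[50.7,-5,-37.8],-0.36],[[50.7,-5,-37.8],-0.36],[[50.7,-5,-37.8],-0.36],[[50.7,-5,-37.8],-0.36],[[50.7,-5,-37.8],-0.36],[[50.7,-5,-37.8],-0.36],[[50.7,-5,-37.8],-0.36],[[50.7,-5,-37.8],-0.36],[[50.7,-5,-37.8],-0.36],[[50.7,-5,-37.8],-0.36]]' 4
python3 - <<'E'
from h import *
st(); s=snap('wrist','w1'); print(s['Rm'],-s['Rm'].T@s['t'])
E
```

```text
t: 1.87
tcp_pos: [0.5493, 0.1226, 0.281]
tool_rot: [-0.706, -0.044, 0.045, 0.706]
force: [0.3, -0.5, -0.5]
finger_gap: 0.47
t 1.87 tcp [0.5493 0.1226 0.281 ] F [ 0.3 -0.5 -0.5] gap 0.47 q6 [ 0.02  0.39  1.53  0.    1.22 -1.68]
[[ 0.992 -0.002 -0.125]
 [ 0.125  0.     0.992]
 [-0.002 -1.     0.001]]
[[-0.12422731  0.99225285  0.00136588]
 [ 0.95276144  0.11889838  0.27947955]
 [ 0.27715197  0.03602035 -0.96015067]] [0.47832402 0.11408399 0.42296833]
```

View pics/w1.png

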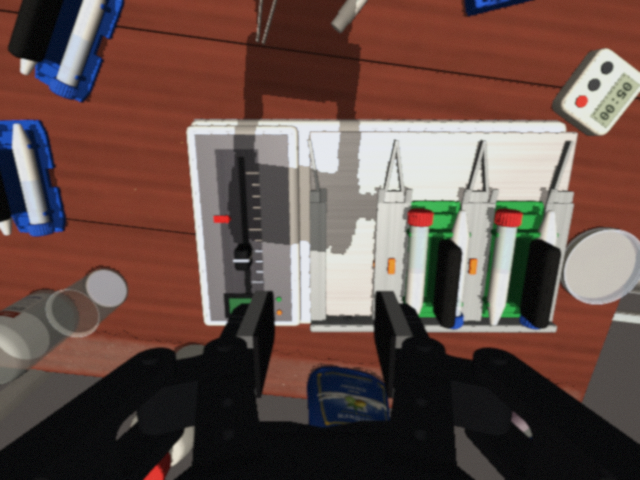

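```bash
python3 - <<'E'
import cv2
a=cv2.imread('pics/w1.png')
cv2.imwrite('pics/c2.png',cv2.resize(a[115:340,185:585],None,fx=2,fy=2,interpolation=cv2.INTER_CUBIC))
E
```

```text
(no output)
```

View pics/c2.png

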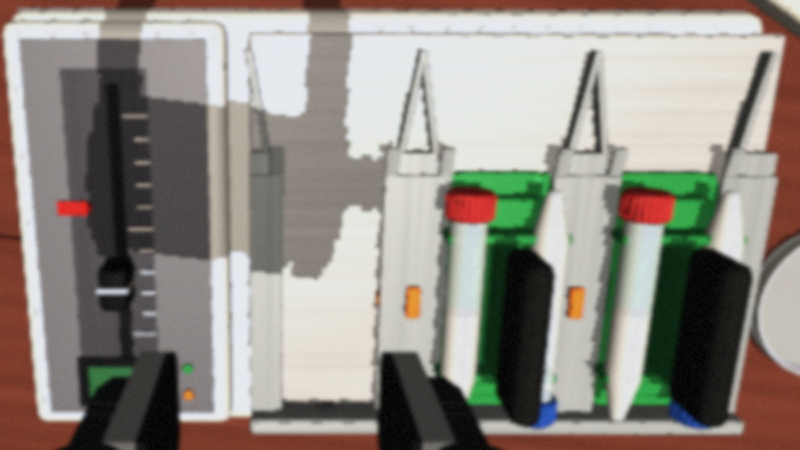

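```bash
cat >> h.py <<'E'
E
python3 - <<'E'
from h import *
s=snap('wrist')
c=lambda x,y,z:ray(s,(185+x/2-.25,115+y/2-.25),z)
yaw=lambda a,b:np.degrees(np.arctan2((b-a)[1],(b-a)[0]))
e1,e2=c(252,35,.06),c(783,37,.06); print('edge',e1,e2,np.linalg.norm(e2-e1),yaw(e1,e2)-90)
t1,t2=c(113,90,.055),c(127,350,.055);print('track',t1,t2,yaw(t1,t2))
l1,l2=c(283,180,.072),c(283,380,.072); r1,r2=c(385,180,.072),c(376,380,.072)
print('lips',l1,l2,yaw(l1,l2),r1,r2,yaw(r1,r2))
print('catch',c(413,303,.072),c(575,303,.072))
p1,p2=c(8,28,.055),c(40,415,.055);print('panel R edge',p1,p2,yaw(p1,p2))
print('stop',c(252,428,.082),c(742,428,.082))
print('cap line',c(115,292,.081),'tip',c(88,209,.056))
E
```

```text
edge [0.48475534 0.10337886 0.06      ] [0.45574655 0.34161912 0.06      ] 0.23999985445503588 6.942317534563486
track [0.51747181 0.04175503 0.055     ] [0.6477924  0.05745867 0.055     ] 6.87101581998293
lips [0.54658529 0.12526211 0.072     ] [0.64647083 0.13796527 0.072     ] 7.247805860436423 [0.54075887 0.17178891 0.072     ] [0.64075402 0.18374373 0.072     ] 6.817585593723874
catch [0.59843558 0.19494655 0.072     ] [0.5887557  0.27237323 0.072     ]
panel R edge [ 0.49564165 -0.00758458  0.055     ] [0.69052476 0.01457471 0.055     ] 6.486987478083285
stop [0.66918746 0.12543557 0.082     ] [0.63936272 0.3644386  0.082     ]
cap line [0.60723903 0.05384309 0.081     ] tip [0.5756377  0.03361581 0.056     ]
```

```bash
python3 - <<'E'
from h import *
print(go([.6074,.0529,.12]),go([.6074,.0529,.064]))
E
```

```text
[ 4.88 16.12 -7.64] [ 4.88 21.72 -7.64]
```

```bash
python3 -m jog '[[[4.9,16,-7.6],0.004],[[4.9,16,-7.6],0.004],[[4.9,16,-7.6],0.004],[[4.9,16,-7.6],0.004],[[4.9,16,-7.6],0.004],[[4.9,16,-7.6],0.004],[[4.9,18.5,-7.6],0.004],[[4.9,20.5,-7.6],0.004],[[4.9,21.7,-7.6],0.004],[[4.9,21.7,-7.6],0.004],[[4.9,21.7,-7.6],0.004]]' 3.2 && python3 -c "
from h import *
st();snap('wrist','w2')"
```

```text
t: 2.88
tcp_pos: [0.6087, 0.0527, 0.0651]
tool_rot: [-0.706, -0.043, 0.042, 0.706]
force: [-0.5, -0.0, 0.9]
finger_gap: 0.376
t 2.88 tcp [0.6087 0.0527 0.0651] F [-0.5 -0.   0.9] gap 0.376 q6 [-0.1   0.73  1.59  0.    0.82 -1.79]
[[ 0.993  0.    -0.12 ]
 [ 0.12   0.     0.993]
 [ 0.    -1.     0.   ]]
```

View pics/w2.png

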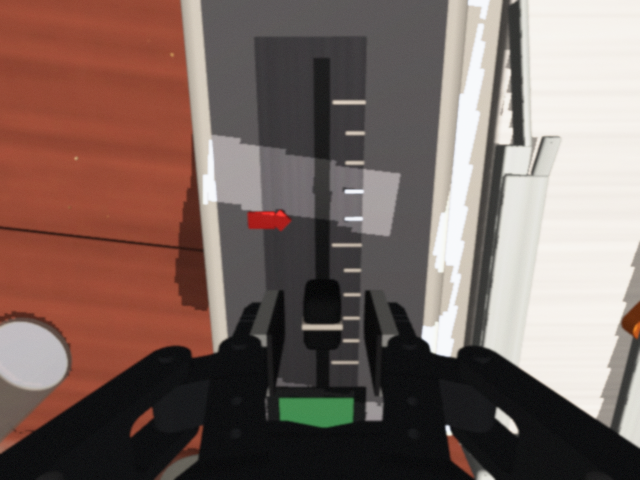

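```bash
python3 - <<'E'
from h import *
s=snap('wrist'); print('line',ray(s,(322,327),.081),'tip',ray(s,(291,220),.056))
E
python3 -m jog '[[[0,0,0],0],[[0,0,0],0],[[0,0,0],0],[[0,0,0],0],[[0,0,0],0]]' 0.5 25
python3 -m jog '[[[-1,0,0],0],[[-2,0,0],0],[[-3,0,0],0],[[-4,0,0],0],[[-5,0,0],0],[[-6,0,0],0],[[-7,0,0],0],[[-7,0,0],0]]'
python3 -m jog '[[[-0.3,0,0],0],[[-0.6,0,0],0],[[-0.6,0,0],0]]'
```

```text
line [0.60798461 0.05208939 0.081     ] tip [0.5757083  0.03562302 0.056     ]
t: 3.4
tcp_pos: [0.6097, 0.0519, 0.066]
tool_rot: [-0.706, -0.043, 0.041, 0.706]
force: [-1.4, 2.0, 6.6]
finger_gap: 0.157
t: 4.07
tcp_pos: [0.5389, 0.0433, 0.0659]
tool_rot: [0.706, 0.043, -0.042, -0.706]
force: [-3.0, -0.0, 8.2]
finger_gap: 0.156
t: 4.32
tcp_pos: [0.5349, 0.0428, 0.0659]
tool_rot: [0.706, 0.044, -0.04, -0.706]
force: [-0.2, 2.3, 6.8]
finger_gap: 0.154
```

```bash
python3 -m jog '[[[-0.4,0,0],0],[[-0.8,0,0],0],[[-0.8,0,0],0]]'
python3 -m jog '[[[-0.4,0,0],0],[[-0.8,0,0],0],[[-0.8,0,0],0]]'; python3 -c "
from h import *
s=snap('wrist','w3')"
```

```text
t: 4.57
tcp_pos: [0.5317, 0.0423, 0.066]
tool_rot: [0.706, 0.047, -0.036, -0.706]
force: [8.5, 5.9, -0.4]
finger_gap: 0.156
t: 4.82
tcp_pos: [0.5283, 0.0418, 0.0665]
tool_rot: [0.706, 0.05, -0.032, -0.706]
force: [14.5, 10.8, -3.5]
finger_gap: 0.151
```

View pics/w3.png

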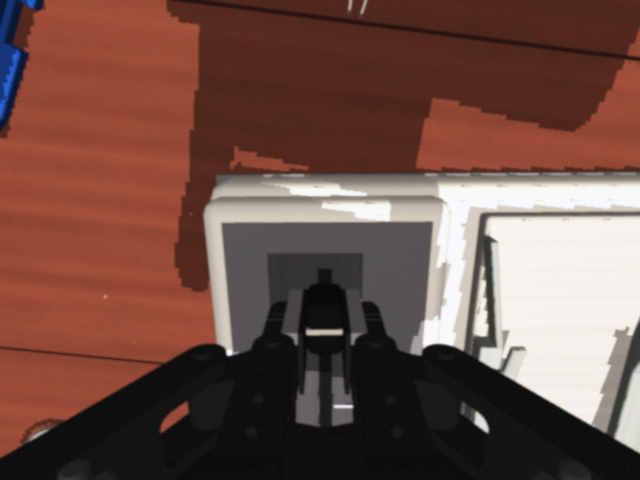

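```bash
python3 - <<'E'
from h import *
s=snap('wrist'); p=ray(s,(323,332),.081);print('line',p, 'm',p[0]*.9927+p[1]*.121)
E
python3 -m jog '[[[0,0,0],0],[[0,0,0],0],[[0.3,-1,0],0],[[0.3,-3,0],0],[[0.3,-7,0],0],[[0.3,-11,0],0],[[0.3,-14,0],0],[[0.3,-14,0],0]]' 4
python3 -c "
from h import *
st();s=snap('wrist','w4');m=np.array([[.9927,.121],[-.121,.9927]])
for mm,n in((.622,.1597),(.622,.2377)):
  P=m.T@[mm,n]; print(P,go([*P,.17]),go([*P,.109]))
"
```

```text
line [0.52900156 0.04208368 0.081     ] m 0.5302319697772907
t: 5.58
tcp_pos: [0.5236, 0.0405, 0.2103]
tool_rot: [0.707, 0.046, -0.038, -0.705]
force: [0.8, 0.1, 0.4]
finger_gap: 0.468
t 5.58 tcp [0.5236 0.0405 0.2103] F [0.8 0.1 0.4] gap 0.468 q6 [-0.14  0.42  1.71 -0.    1.   -1.83]
[[ 0.993  0.012 -0.119]
 [ 0.119 -0.002  0.993]
 [ 0.011 -1.    -0.003]]
[0.5981357  0.23379619] [ 9.84  3.79 18.28] [ 9.79  9.89 18.29]
[0.5886977  0.31122679] [ 9.82  3.77 26.08] [ 9.78  9.87 26.09]
```

View pics/w4.png

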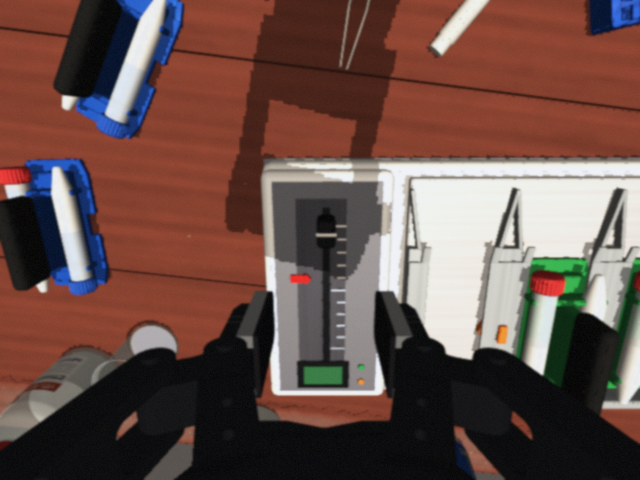

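```bash
python3 -m jog '[[[3,0,5],0],[[6,0,9],0],[[8,0,13],0],[[9.8,0,17],0],[[9.8,0,18.3],0],[[9.8,1,18.3],0],[[9.8,3,18.3],0],[[9.8,6,18.3],0],[[9.8,8.5,18.3],0],[[9.8,9.7,18.3],0],[[9.8,9.7,18.3],0]]' 3.5
python3 -c "
from h import *
st();s=snap('wrist','w5')"
```

```text
t: 6.55
tcp_pos: [0.592, 0.2333, 0.1024]
tool_rot: [0.706, 0.038, -0.046, -0.705]
force: [-0.1, -0.0, 0.1]
finger_gap: 0.41
t 6.55 tcp [0.592  0.2333 0.1024] F [-0.1 -0.   0.1] gap 0.41 q6 [ 0.2   0.7   1.5  -0.    0.95 -1.49]
[[ 0.993 -0.01  -0.119]
 [ 0.119 -0.002  0.993]
 [-0.011 -1.    -0.001]]
```

View pics/w5.png

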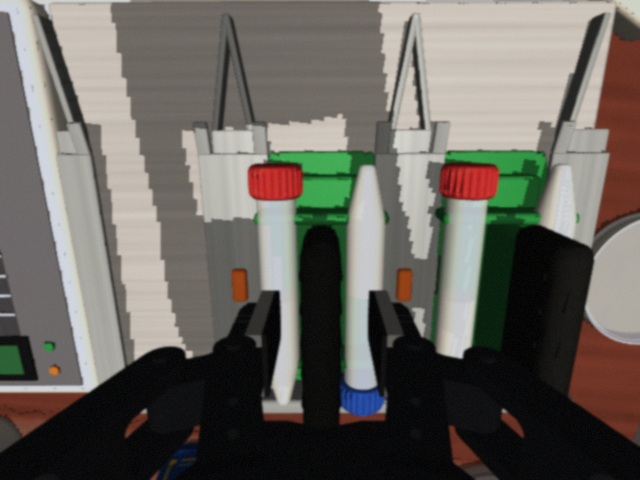

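```bash
python3 -m jog '[[[0,-0.4,0],0],[[0,-0.4,0],0],[[0,-0.4,0],0]]'
python3 -m jog '[[[0,0,0],0],[[0,0,0],0],[[0,0,0],0],[[0,0,0],0]]' 0.5 60
python3 -m jog '[[[-0.5,0,0],0],[[-1,0,0],0],[[-2,0,0],0],[[-3,0,0],0],[[-4.5,0,0],0],[[-6,0,0],0],[[-6,0,0],0]]'
```

```text
t: 6.85
tcp_pos: [0.5974, 0.2347, 0.1135]
tool_rot: [-0.706, -0.044, 0.041, 0.706]
force: [0.1, -0.4, 0.4]
finger_gap: 0.407
t: 7.18
tcp_pos: [0.5965, 0.2343, 0.1124]
tool_rot: [0.706, 0.043, -0.042, -0.706]
force: [-1.2, -1.8, 5.8]
finger_gap: 0.138
t: 7.77
tcp_pos: [0.5367, 0.2264, 0.1125]
tool_rot: [0.706, 0.043, -0.041, -0.706]
force: [-0.0, -4.1, 5.6]
finger_gap: 0.136
```

```bash
python3 -m jog '[[[-1.5,0,0],0],[[-3,0,0],0],[[-5,0,0],0],[[-7,0,0],0],[[-9,-0.1,0],0],[[-10,-0.3,0],0],[[-11,-1,0],0],[[-11,-3,0],0],[[-11,-6,0],0],[[-11,-8,0],0],[[-11,-8,0],0],[[-11,-8,0],0]]'
python3 -c "
from h import *
st();s=snap('wrist','w6');s=snap('top','t1')
hsv=cv2.cvtColor(s['frame'],cv2.COLOR_RGB2HSV)
for uv in((428,256),(491,264),(485,320),(421,312)): print('tray',ray(s,uv,.018))
cv2.imwrite('pics/c3.png',cv2.resize(s['frame'][215:335,340:500,::-1],None,fx=5,fy=5,interpolation=cv2.INTER_CUBIC))"
```

```text
t: 8.77
tcp_pos: [0.4278, 0.2146, 0.1921]
tool_rot: [-0.706, -0.043, 0.041, 0.706]
force: [-0.3, -1.0, -3.1]
finger_gap: 0.141
t 8.77 tcp [0.4278 0.2146 0.1921] F [-0.3 -1.  -3.1] gap 0.141 q6 [ 0.23  0.39  1.84  0.    0.91 -1.46]
[[ 0.993  0.003 -0.119]
 [ 0.119  0.001  0.993]
 [ 0.003 -1.     0.   ]]
tray [ 0.5447808  -0.29083776  0.018     ]
tray [ 0.52004232 -0.46921785  0.018     ]
tray [ 0.36262241 -0.44633327  0.018     ]
tray [ 0.38709793 -0.26670303  0.018     ]
```

View pics/c3.png

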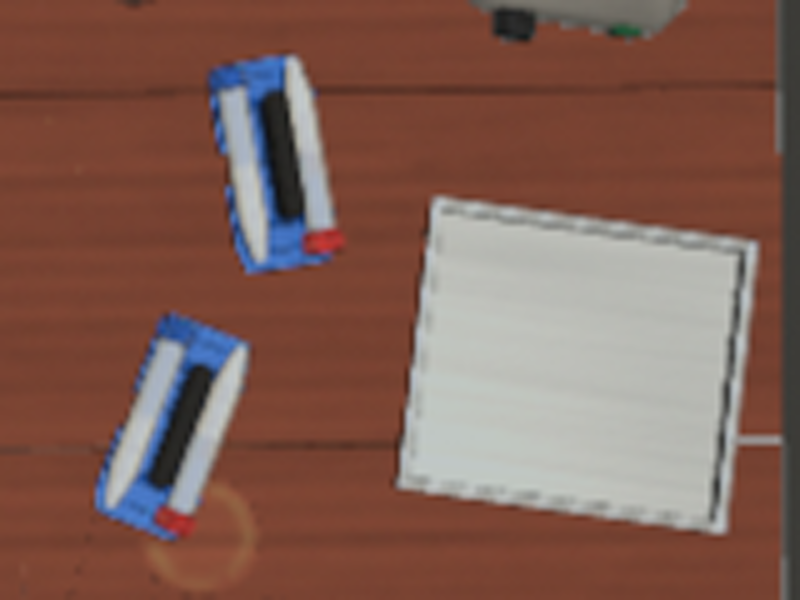

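```bash
python3 - <<'E'
from h import *
s=snap('top')
c=lambda x,y,z=.018:ray(s,(340+x/5-.4,215+y/5-.4),z)
TL,TR,BR,BL=c(433,200),c(757,243),c(725,532),c(400,487)
yaw=lambda a,b:np.degrees(np.arctan2((b-a)[1],(b-a)[0]))
print(yaw(BL,TL),yaw(BR,TR),yaw(TR,TL)-90,yaw(BR,BL)-90,[np.linalg.norm(x) for x in(TL-BL,TR-BR,TL-TR,BL-BR)])
C=(TL+TR+BR+BL)/4; th=np.radians(np.mean([yaw(BL,TL),yaw(BR,TR),yaw(TR,TL)-90,yaw(BR,BL)-90])); print(C,th)
y=np.array([-np.sin(th),np.cos(th)])
for d in(-.042,.042):
  P=C[:2]+d*y; print(d,P,go([*P,.19]),go([*P,.06]))
# held carrier offset of origin vs tcp, from wrist
E
```

```text
-8.121551023289843 -8.472368170816218 -8.22086069886501 -8.514274242773851 [np.float64(0.16331483785484732), np.float64(0.16426036853350423), np.float64(0.1853781032175258), np.float64(0.1843764100140726)]
[ 0.45453164 -0.36574912  0.018     ] -0.14542543281104553
-0.042 [ 0.44844528 -0.40730578] [-5.150e+00  3.000e-02 -6.196e+01] [ -5.1   13.03 -61.95]
0.042 [ 0.460618   -0.32419246] [-2.950e+00  2.000e-02 -5.385e+01] [ -2.91  13.02 -53.85]
```

View pics/w6.png

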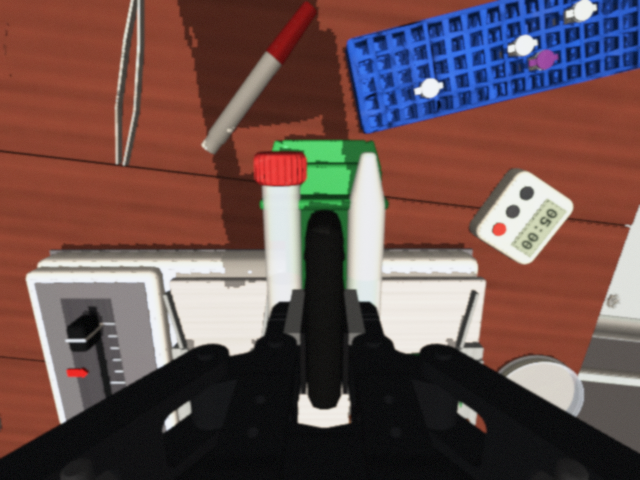

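```bash
python3 -c "
from h import *
s=snap('wrist'); r=R.from_quat(manip.sense()['tool_rot']).as_matrix(); t=np.array(manip.sense()['tcp_pos'])
for uv,z in(((325,141),.1455),((323,212),.2155),((272,150),.1456),((377,150),.1456)): print(r.T@(ray(s,uv,z)-t))"
python3 -m jog '[[[0,0,-1.5],0],[[0,0,-4],0],[[0,0,-7.5],0],[[-0.5,0,-11],0.02],[[-1,0,-14.5],0.04],[[-1.5,0,-18],0.06],[[-2,0,-21.5],0.08],[[-2.2,0,-25],0.1],[[-2.5,0,-28.5],0.12],[[-3,0,-32],0.14],[[-3.2,0,-35.5],0.16],[[-3.5,0,-39],0.18],[[-4,0,-42.5],0.2],[[-4.2,0,-46],0.22],[[-4.5,0,-49.5],0.24],[[-5,0,-53],0.266],[[-5,0,-56.5],0.266],[[-5,0,-59.5],0.266],[[-5.1,0,-61.5],0.266],[[-5.1,0,-62],0.266]]'
```

```text
[-0.06498434  0.04456927  0.00112318]
[-0.04640378 -0.02549752  0.00027109]
[-0.0609073   0.04446355 -0.02374321]
[-0.0608792   0.04444581  0.02552435]
t: 10.63
tcp_pos: [0.45, -0.4116, 0.1895]
tool_rot: [0.706, -0.053, 0.053, -0.705]
force: [-0.3, -1.2, -2.3]
finger_gap: 0.135
```

```bash
python3 -m jog '[[[0.3,0,0],0],[[0.5,1,0],0],[[0.5,3,0],0],[[0.5,6,0],0],[[0.5,9,0],0],[[0.5,11,0],0],[[0.5,12.4,0],0],[[0.5,12.4,0],0],[[0.5,12.4,0],0]]'
python3 -c "
from h import *
st();s=snap('wrist','w7');print(go([.4543,-.4082,.0560]))"
```

```text
t: 11.38
tcp_pos: [0.4547, -0.4056, 0.0659]
tool_rot: [-0.704, 0.052, -0.05, 0.706]
force: [0.1, -0.3, -3.3]
finger_gap: 0.141
t 11.38 tcp [ 0.4547 -0.4056  0.0659] F [ 0.1 -0.3 -3.3] gap 0.141 q6 [-0.91  0.73  1.59  0.    0.83 -2.34]
[[ 0.989 -0.002  0.145]
 [-0.145  0.004  0.989]
 [-0.003 -1.     0.003]]
[-0.09  1.12 -0.16]
```

View pics/w7.png

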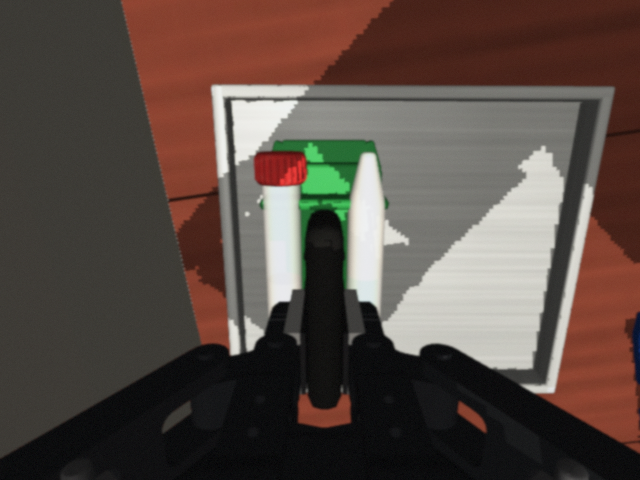

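```bash
python3 -m jog '[[[0,0.4,0],0],[[0,0.8,0],0],[[0,1.0,0],0],[[0,1.1,0],0],[[0,1.1,0],0]]'
python3 -m jog '[[[0,0,0],0],[[0,0,0],0],[[0,-0.5,0],0],[[0,-3,0],0],[[0,-7,0],0],[[0,-11,0],0],[[0,-14,0],0],[[0,-14,0],0],[[0,-14,0],0]]' 3.5
python3 -c "
from h import *
st();s=snap('wrist','w8');m=np.array([[.9927,.121],[-.121,.9927]])
for mm,n in((.6205,.2377),):
  P=m.T@[mm,n]; print(P,go([*P,.20]))
"
```

```text
t: 11.85
tcp_pos: [0.4551, -0.4081, 0.0564]
tool_rot: [-0.705, 0.052, -0.052, 0.705]
force: [-0.0, 0.2, -3.3]
finger_gap: 0.136
t: 12.6
tcp_pos: [0.4562, -0.4094, 0.1997]
tool_rot: [0.707, -0.05, 0.053, -0.703]
force: [-0.8, 0.8, -0.3]
finger_gap: 0.409
t 12.6 tcp [ 0.4562 -0.4094  0.1997] F [-0.8  0.8 -0.3] gap 0.409 q6 [-0.91  0.54  1.5  -0.    1.09 -2.34]
[[ 0.989  0.004  0.146]
 [-0.146 -0.005  0.989]
 [ 0.005 -1.    -0.005]]
[0.58720865 0.31104529] [ 2.54 -0.35 73.08]
```

```bash
python3 -m jog '[[[0,0,2],0],[[0,0,5],0],[[0,0,9],-0.02],[[0,0,13],-0.05],[[0,0,17],-0.08],[[0,0,21],-0.12],[[0.5,0,25],-0.15],[[1,0,29],-0.18],[[1,0,33],-0.21],[[1.5,0,37],-0.24],[[1.5,0,41],-0.266],[[2,0,45],-0.266],[[2,0,49],-0.266],[[2,0,53],-0.266],[[2.5,0,57],-0.266],[[2.5,0,61],-0.266],[[2.5,0,65],-0.266],[[2.5,0,69],-0.266],[[2.5,0,72],-0.266],[[2.5,0,73],-0.266]]'
python3 -m jog '[[[0,0,0],0],[[0,2,0],0],[[0,5,0],0],[[0,7,0],0],[[0,7,0],0],[[0,7,0],0]]'
python3 -c "
from h import *
st();print(go([.5872,.311,.111]));s=snap('wrist','w9')
f=s['frame']; g=cv2.cvtColor(f,cv2.COLOR_RGB2GRAY)
for v in (280,310,330): print(v,g[v,240:420:6])
"
```

```text
t: 14.32
tcp_pos: [0.5855, 0.3149, 0.194]
tool_rot: [-0.705, -0.043, 0.044, 0.706]
force: [0.1, -0.2, -0.0]
finger_gap: 0.41
t: 14.82
tcp_pos: [0.5853, 0.3082, 0.1245]
tool_rot: [0.707, 0.04, -0.043, -0.705]
force: [0.6, 0.1, 1.2]
finger_gap: 0.408
t 14.82 tcp [0.5853 0.3082 0.1245] F [0.6 0.1 1.2] gap 0.408 q6 [ 0.32  0.7   1.42 -0.    1.03 -1.37]
[[ 0.993 -0.005 -0.117]
 [ 0.117 -0.002  0.993]
 [-0.005 -1.    -0.002]]
[0.23 1.35 0.26]
280 [ 94  93  90  96  96  92 154 197 197 197 184 100  12   8  14  12  12   8
  66 164 187 189 192 178  87  89  91  82  89  88]
310 [ 27   5  12  47  46  10   8 185 197 196 188 111  16   4  12  14  12  10
  78 170 187 176   3   4  47  45   9   9  71 143]
330 [  0  33  44  48   9   4   3 178 198 197 190 116  17  10  12  15  13  12
  67 168 185 172   4  11  12  46  46  25   9   6]
```

```bash
python3 -m jog '[[[0.2,1,0.2],0],[[0.2,1.4,0.2],0],[[0.2,1.4,0.2],0],[[0.2,1.4,0.2],0]]'
python3 -m jog '[[[0,0,0],0],[[0,0,0],0],[[0,0,0],0],[[0,0,0],0]]' 0.5 60
python3 -m jog '[[[-0.5,0,0],0],[[-1,0,0],0],[[-2,0,0],0],[[-3,0,0],0],[[-4.5,0,0],0],[[-6,0,0],0],[[-7.5,0,0],0],[[-9.5,0,0],0],[[-11.5,0,0],0],[[-13.5,0,0],0],[[-15.5,-0.1,0],0],[[-17,-1,0],0],[[-17,-4,0],0],[[-17,-7,0],0],[[-17,-8.2,0],0],[[-17,-8.2,0],0]]'
python3 -c "
from h import *
s,r=st(); th=-.1454; y=np.array([-np.sin(th),np.cos(th)]); x=np.array([np.cos(th),np.sin(th)])
P=np.array([.4545,-.3657])+.042*y+.006*x; print(P,go([*P,.19])); s=snap('wrist','w10');t=np.array(manip.sense()['tcp_pos'])
h=cv2.cvtColor(s['frame'],cv2.COLOR_RGB2HSV); m=(cv2.inRange(h,(50,100,50),(75,255,255)));ys,xs=np.nonzero(m[:260,220:420]); print(ys.min(),xs.min()+220,xs.max()+220); print(r.T@(ray(s,(325,ys.min()),t[2]-.0465)-t))
"
```

```text
t: 15.2
tcp_pos: [0.5884, 0.3126, 0.1125]
tool_rot: [0.706, 0.042, -0.042, -0.706]
force: [-0.3, -0.3, 0.9]
finger_gap: 0.405
t: 15.53
tcp_pos: [0.5887, 0.3124, 0.1126]
tool_rot: [0.706, 0.042, -0.042, -0.706]
force: [0.1, -1.1, 0.8]
finger_gap: 0.135
t: 16.87
tcp_pos: [0.4209, 0.2935, 0.1972]
tool_rot: [-0.705, -0.044, 0.04, 0.707]
force: [1.3, 0.0, -2.6]
finger_gap: 0.137
t 16.87 tcp [0.4209 0.2935 0.1972] F [ 1.3  0.  -2.6] gap 0.137 q6 [ 0.39  0.42  1.75  0.    0.96 -1.3 ]
[[ 0.993  0.006 -0.119]
 [ 0.119  0.003  0.993]
 [ 0.006 -1.     0.002]]
[ 0.46652199 -0.32501251] [ -2.84   0.56 -61.95]
137 260 388
[-0.06552087  0.04609765  0.00159578]
```

Held, same offset. Carry to the tray's left slot.

```bash
python3 -m jog '[[[0,0,-1.5],0],[[0,0,-4],0],[[0,0,-7.5],0],[[0,0,-11],0.02],[[0,0,-14.5],0.04],[[-0.5,0,-18],0.06],[[-1,0,-21.5],0.08],[[-1,0,-25],0.1],[[-1,0,-28.5],0.12],[[-1.5,0,-32],0.14],[[-1.5,0,-35.5],0.16],[[-2,0,-39],0.18],[[-2,0,-42.5],0.2],[[-2,0,-46],0.22],[[-2.5,0,-49.5],0.24],[[-2.8,0,-53],0.266],[[-2.8,0,-56.5],0.266],[[-2.8,0,-59.5],0.266],[[-2.8,0,-61.5],0.266],[[-2.8,0,-62],0.266]]'
python3 -m jog '[[[0,0,0],0],[[0,1,0],0],[[0,3,0],0],[[0,6,0],0],[[0,9,0],0],[[0,11,0],0],[[0,12,0],0],[[0,12,0],0],[[0,12,0],0]]'
python3 -c "
from h import *
s,r=st(); print(go([.4665,-.325,.0556])); s=snap('wrist','w11')"
```

```text
t: 18.58
tcp_pos: [0.4653, -0.3301, 0.1922]
tool_rot: [0.705, -0.053, 0.053, -0.705]
force: [0.8, -0.2, -2.6]
finger_gap: 0.14
t: 19.33
tcp_pos: [0.4654, -0.3252, 0.0739]
tool_rot: [-0.705, 0.052, -0.051, 0.706]
force: [0.5, -0.6, -1.7]
finger_gap: 0.134
t 19.33 tcp [ 0.4654 -0.3252  0.0739] F [ 0.5 -0.6 -1.7] gap 0.134 q6 [-0.81  0.68  1.7   0.    0.77 -2.23]
[[ 0.989 -0.001  0.145]
 [-0.145  0.001  0.989]
 [-0.001 -1.     0.001]]
[0.11 1.83 0.04]
```

View pics/w11.png

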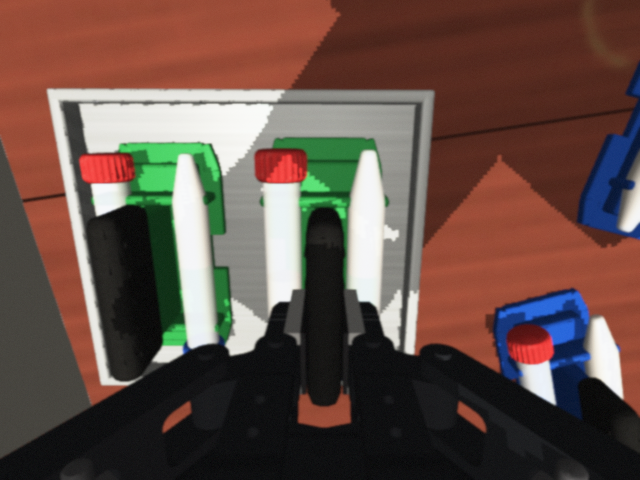

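```bash
python3 -m jog '[[[0.1,0.8,0],0],[[0.1,1.4,0],0],[[0.1,1.7,0],0],[[0.1,1.85,0],0],[[0.1,1.85,0],0]]'
python3 -m jog '[[[0,0,0],0],[[0,0,0],0],[[0,-0.5,0],0],[[0,-3,0],0],[[0,-7,0],0],[[0,-11,0],0],[[0,-14,0],0],[[0,-14,0],0],[[0,-14,0],0]]' 3.5
cat >> h.py <<'E'
def bars():
    s=snap('top'); hsv=cv2.cvtColor(s['frame'],cv2.COLOR_RGB2HSV)
    n,l,stt,cen=cv2.connectedComponentsWithStats((hsv[...,2]<60).astype(np.uint8))
    for i in range(1,n):
        A=stt[i][4]
        if 60<A<400 and 160<cen[i][0]<500 and 190<cen[i][1]<370:
            P=np.array([ray(s,q,.076)[:2] for q in np.argwhere(l==i)[:,::-1]])
            (cx,cy),wh,an=cv2.minAreaRect((P*1000).astype(np.float32)); v=np.linalg.svd(P-P.mean(0))[2][0]; v*=np.sign(v[0])
            print(np.round(cen[i]),A,np.round(P.mean(0),4),np.round((cx,cy)),np.round(wh),round(np.arctan2(v[1],v[0]),3))
E
python3 -c "
from h import *
st();bars()"
```

```text
t: 19.8
tcp_pos: [0.4665, -0.3268, 0.0565]
tool_rot: [0.705, -0.052, 0.052, -0.705]
force: [-1.4, 1.0, 0.6]
finger_gap: 0.137
t: 20.55
tcp_pos: [0.4676, -0.3277, 0.1986]
tool_rot: [0.707, -0.05, 0.053, -0.704]
force: [0.3, 0.8, -0.3]
finger_gap: 0.407
t 20.55 tcp [ 0.4676 -0.3277  0.1986] F [ 0.3  0.8 -0.3] gap 0.407 q6 [-0.81  0.49  1.61 -0.    1.03 -2.23]
[[ 0.989  0.004  0.146]
 [-0.146 -0.005  0.989]
 [ 0.005 -1.    -0.004]]
[396. 246.] 127 [ 0.5698 -0.1931] [ 570. -193.] [67. 14.] 0.142
[464. 368.] 71 [ 0.237  -0.3701] [ 237. -368.] [13. 58.] -0.62
```

```bash
python3 -c "
from h import *
print(go([.570,-.193,.16]))"
```

```text
[ 8.27  3.66 14.74]
```

```bash
python3 -m jog '[[[2,0,3],0],[[4,0,7],-0.08],[[6,1,11],-0.16],[[8,2.5,14],-0.24],[[8.3,3.7,14.7],-0.288],[[8.3,3.7,14.7],-0.288],[[8.3,3.7,14.7],-0.288]]'
cat >> h.py <<'E'
def wbar(zt):
    "grip bar in wrist view below tool: centre column rays at height zt per row, in tool cm"
    s0=manip.sense(); r=R.from_quat(s0['tool_rot']).as_matrix(); t=np.array(s0['tcp_pos']); s=snap('wrist')
    g=cv2.cvtColor(s['frame'],cv2.COLOR_RGB2GRAY)
    for v in range(160,345,15):
        d=np.nonzero(g[v,250:400]<35)[0]
        if len(d)==0: continue
        runs=np.split(d,np.nonzero(np.diff(d)>2)[0]+1); runs=[q for q in runs if len(q)>12]
        for q in runs:
            a,b=[np.round((r.T@(ray(s,(250+u,v),zt)-t))*100,2)[[0,2]] for u in(q[0],q[-1])]; print(v,q[0]+250,q[-1]+250,a,b)
    return s
E
python3 -c "
from h import *
st();wbar(.076);snap('wrist','w12')"
```

```text
t: 21.18
tcp_pos: [0.5688, -0.1919, 0.1563]
tool_rot: [-0.704, -0.048, 0.052, 0.706]
force: [0.1, 0.7, -0.0]
finger_gap: 0.408
t 21.18 tcp [ 0.5688 -0.1919  0.1563] F [ 0.1  0.7 -0. ] gap 0.408 q6 [-0.51  0.59  1.56 -0.    1.   -2.22]
[[ 0.99  -0.005 -0.142]
 [ 0.142  0.002  0.99 ]
 [-0.005 -1.     0.003]]
190 312 326 [-3.63 -0.62] [-3.63  0.19]
205 308 329 [-2.76 -0.86] [-2.76  0.36]
220 309 328 [-1.86 -0.81] [-1.86  0.31]
235 309 328 [-0.95 -0.82] [-0.94  0.31]
250 308 329 [-0.01 -0.89] [-0.01  0.37]
265 309 329 [ 0.95 -0.84] [0.95 0.37]
280 309 329 [ 1.92 -0.85] [1.93 0.38]
295 310 328 [ 2.93 -0.8 ] [2.93 0.32]
325 265 279 [ 4.99 -3.69] [ 5.  -2.8]
325 369 383 [5.01 2.94] [5.01 3.83]
340 263 279 [ 6.07 -3.87] [ 6.07 -2.83]
340 369 384 [6.09 2.97] [6.09 3.94]
```

View pics/w12.png

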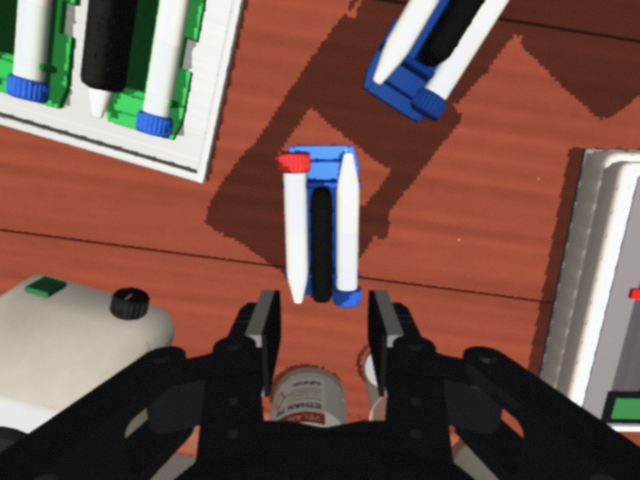

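```bash
python3 -m jog '[[[-0.2,1,-0.25],0],[[-0.2,3,-0.25],0],[[-0.2,6,-0.25],0],[[-0.2,9,-0.25],0],[[-0.2,10.3,-0.25],0],[[-0.2,10.3,-0.25],0],[[-0.2,10.3,-0.25],0],[[-0.2,10.3,-0.25],0]]'
python3 -m jog '[[[0,0,0],0],[[0,0,0],0],[[0,0,0],0],[[0,0,0],0]]' 0.5 60
python3 -m jog '[[[0,-1,0],0],[[0,-4,0],0],[[0,-8,0],0],[[0,-12,0],0],[[0,-14,0],0],[[0,-14,0],0],[[0,-14,0],0]]'
python3 -c "
from h import *
s,r=st();m=np.array([[.9927,.121],[-.121,.9927]])
for n in(.0817,.1597,.2377):
  P=m.T@[.6145-.137,n]; print(P,go([*P,.19]))
sn=snap('wrist','w13');t=np.array(s['tcp_pos'])
h=cv2.cvtColor(sn['frame'],cv2.COLOR_RGB2HSV); mk=(cv2.inRange(h,(100,120,50),(125,255,255)));ys,xs=np.nonzero(mk[100:260,250:400]); print(ys.min()+100,xs.min()+250,xs.max()+250); print(r.T@(ray(sn,(325,ys.min()+100),t[2]-.045)-t))"
```

```text
t: 21.95
tcp_pos: [0.569, -0.1975, 0.0568]
tool_rot: [0.706, 0.05, -0.049, -0.705]
force: [0.9, 0.2, 0.9]
finger_gap: 0.411
t: 22.28
tcp_pos: [0.5692, -0.1964, 0.0571]
tool_rot: [0.706, 0.051, -0.049, -0.705]
force: [-1.5, 1.0, 5.5]
finger_gap: 0.133
t: 22.87
tcp_pos: [0.5687, -0.1962, 0.1971]
tool_rot: [0.706, 0.051, -0.049, -0.705]
force: [-0.1, 0.8, -2.2]
finger_gap: 0.136
t 22.87 tcp [ 0.5687 -0.1962  0.1971] F [-0.1  0.8 -2.2] gap 0.136 q6 [-0.52  0.54  1.53 -0.    1.07 -2.23]
[[ 0.99   0.002 -0.141]
 [ 0.141 -0.001  0.99 ]
 [ 0.002 -1.    -0.002]]
[0.46412855 0.13888109] [-5.63  0.65 34.65]
[0.45469055 0.21631169] [-5.48  0.63 42.45]
[0.44525255 0.29374229] [-5.32  0.62 50.25]
100 264 399
[-0.08297945  0.04484288  0.0011458 ]
```

```bash
python3 -m jog '[[[0,2,0],0],[[0,5,0],0],[[0,9,0],0],[[0,12,0],0],[[0,13.7,0],0],[[0,14,0],0],[[0,14,0],0],[[0,14,0],0]]'
python3 -m jog '[[[0,0,0],0],[[0,0,0],0],[[0,0,0],0],[[0,0.4,0],0],[[0,0.8,0],0],[[0,0.8,0],0],[[0,0.8,0],0],[[0,0.8,0],0]]' 3
python3 -m jog '[[[0,0,0],0],[[0,0,0],0],[[0,0,0],0],[[0,0,0],0]]' 0.5 70
python3 -m jog '[[[0,-1,0],0],[[0,-4,0],0],[[0,-8,0],0],[[0,-12,0],0],[[0,-14,0],0],[[0,-14,0],0],[[0,-14,0],0],[[0,-14,0],0]]'
python3 -c "
from h import *
s,r=st();m=np.array([[.9927,.121],[-.121,.9927]])
for n in(.0817,.1597,.2377):
  P=m.T@[.6145-.137,n]; print(P,go([*P,.19]))
sn=snap('wrist','w13');t=np.array(s['tcp_pos'])
h=cv2.cvtColor(sn['frame'],cv2.COLOR_RGB2HSV); mk=(cv2.inRange(h,(100,120,50),(125,255,255)));
for u in(300,310,320,330,340,350): ys=np.nonzero(mk[125:200,u])[0]+125; print(u,ys[:1],r.T@(ray(sn,(u,ys[0]),t[2]-.045)-t) if len(ys) else '')"
```

```text
t: 23.58
tcp_pos: [0.5658, -0.1944, 0.0536]
tool_rot: [-0.704, -0.048, 0.052, 0.707]
force: [-0.6, 1.2, -0.1]
finger_gap: 0.137
t: 24.25
tcp_pos: [0.5685, -0.1962, 0.0477]
tool_rot: [-0.705, -0.05, 0.05, 0.705]
force: [-1.0, -0.9, 0.4]
finger_gap: 0.351
t: 24.58
tcp_pos: [0.5684, -0.196, 0.0478]
tool_rot: [-0.705, -0.05, 0.05, 0.705]
force: [-0.6, 0.5, -0.4]
finger_gap: 0.139
t: 25.25
tcp_pos: [0.5672, -0.1954, 0.1866]
tool_rot: [-0.705, -0.049, 0.051, 0.706]
force: [-0.2, 0.6, -3.9]
finger_gap: 0.138
t 25.25 tcp [ 0.5672 -0.1954  0.1866] F [-0.2  0.6 -3.9] gap 0.138 q6 [-0.52  0.55  1.54 -0.    1.06 -2.23]
[[ 0.99  -0.003 -0.141]
 [ 0.141  0.002  0.99 ]
 [-0.003 -1.     0.002]]
[0.46412855 0.13888109] [-5.5  -0.26 34.55]
[0.45469055 0.21631169] [-5.34 -0.24 42.35]
[0.44525255 0.29374229] [-5.18 -0.23 50.15]
300 [151] [-0.06039415  0.0451365  -0.01063738]
310 [151] [-0.06039049  0.04514553 -0.00592842]
320 [151] [-0.06038682  0.04515457 -0.00121881]
330 [151] [-0.06038314  0.04516361  0.00349145]
340 [151] [-0.06037947  0.04517265  0.00820236]
350 [151] [-0.0603758   0.04518169  0.0129139 ]
```

```bash
python3 -m jog '[[[-0.5,0,1.5],0],[[-1,0,4],0.005],[[-2,0,7.5],0.01],[[-2.5,0,11],0.015],[[-3,0,14.5],0.02],[[-3.5,0,18],0.02],[[-4,0,21.5],0.02],[[-4.5,0,25],0.02],[[-5,0,28.5],0.02],[[-5.4,0,31.5],0.02],[[-5.5,0,33.5],0.02],[[-5.5,0,34.5],0.02],[[-5.5,0,34.5],0.02],[[-5.5,0,34.5],0.02],[[-5.5,0,34.5],0.02]]'
python3 -c "
from h import *
s,r=st();m=np.array([[.9927,.121],[-.121,.9927]])
P=m.T@[.6145-.135,.0817]; print(P,go([*P,.111]))"
```

```text
t: 26.55
tcp_pos: [0.4659, 0.1366, 0.1873]
tool_rot: [0.706, 0.042, -0.043, -0.706]
force: [-0.2, -0.5, -2.5]
finger_gap: 0.139
t 26.55 tcp [0.4659 0.1366 0.1873] F [-0.2 -0.5 -2.5] gap 0.139 q6 [ 0.05  0.41  1.82 -0.    0.91 -1.64]
[[ 0.993 -0.001 -0.12 ]
 [ 0.12  -0.001  0.993]
 [-0.001 -1.    -0.001]]
[0.46611395 0.13912309] [0.06 7.63 0.25]
```

```bash
python3 -m jog '[[[0,1,0.1],0],[[0,3,0.25],0],[[0,5,0.25],0],[[0,6.8,0.25],0],[[0,7.3,0.25],0],[[0,7.3,0.25],0],[[0,7.3,0.25],0],[[0,7.3,0.25],0]]'
python3 -c "
from h import *
s,r=st();m=np.array([[.9927,.121],[-.121,.9927]]); print('m,n',m@np.array(s['tcp_pos'])[:2],np.arctan2(r[1,0],r[0,0]))
snap('wrist','w14')"
```

```text
t: 27.22
tcp_pos: [0.4663, 0.1397, 0.1156]
tool_rot: [0.706, 0.043, -0.042, -0.706]
force: [-0.7, 0.6, -3.3]
finger_gap: 0.136
t 27.22 tcp [0.4663 0.1397 0.1156] F [-0.7  0.6 -3.3] gap 0.136 q6 [ 0.06  0.53  1.88 -0.    0.72 -1.63]
[[ 0.993  0.002 -0.12 ]
 [ 0.12   0.     0.993]
 [ 0.002 -1.    -0.   ]]
m,n [0.47982873 0.08226378] 0.12035957319704367
```

View pics/w14.png

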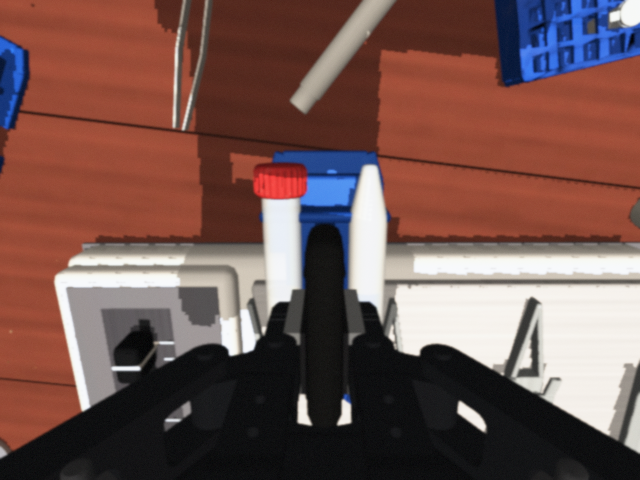

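```bash
python3 -m jog '[[[0,0.3,-0.05],0],[[0,0.6,-0.05],0],[[0,0.6,-0.05],0],[[0,0.6,-0.05],0]]'
python3 -m jog '[[[0,0.1,0],0],[[0,0.2,0],0],[[0,0.2,0],0]]'
```

```text
t: 27.6
tcp_pos: [0.4651, 0.1397, 0.1088]
tool_rot: [0.706, 0.043, -0.043, -0.706]
force: [-0.7, 0.2, -3.9]
finger_gap: 0.141
t: 27.85
tcp_pos: [0.4653, 0.1399, 0.1077]
tool_rot: [-0.706, -0.043, 0.043, 0.706]
force: [-1.7, 0.6, 5.0]
finger_gap: 0.14
```

```bash
python3 -m jog '[[[0.7,-0.1,0],0],[[1.5,-0.1,0],0],[[2.3,-0.1,0],0],[[3.1,-0.1,0],0],[[4,-0.1,0],0],[[4,-0.1,0],0]]'
python3 -m jog '[[[0.7,0,0],0],[[1.5,0,0],0],[[2.3,0,0],0],[[3.1,0,0],0],[[4,0,0],0],[[4,0,0],0]]'
python3 -m jog '[[[0.6,0,0],0],[[1.2,0,0],0],[[1.8,0,0],0],[[2.4,0,0],0],[[3,0,0],0],[[3,0,0],0]]'
python3 -c "
from h import *
s,r=st();m=np.array([[.9927,.121],[-.121,.9927]]); print('m,n',m@np.array(s['tcp_pos'])[:2],np.arctan2(r[1,0],r[0,0]))
"
```

```text
t: 28.35
tcp_pos: [0.5084, 0.1446, 0.1079]
tool_rot: [0.706, 0.044, -0.041, -0.706]
force: [1.8, -1.6, -2.9]
finger_gap: 0.136
t: 28.85
tcp_pos: [0.5466, 0.1489, 0.1078]
tool_rot: [0.706, 0.043, -0.042, -0.705]
force: [0.6, -4.7, -2.7]
finger_gap: 0.135
t: 29.35
tcp_pos: [0.5753, 0.1514, 0.1078]
tool_rot: [0.707, 0.043, -0.043, -0.705]
force: [-0.4, -6.5, -1.4]
finger_gap: 0.14
t 29.35 tcp [0.5753 0.1514 0.1078] F [-0.4 -6.5 -1.4] gap 0.14 q6 [ 0.07  0.65  1.61 -0.    0.88 -1.62]
[[ 0.993  0.001 -0.122]
 [ 0.122 -0.003  0.993]
 [ 0.    -1.    -0.003]]
m,n [0.58941301 0.08072278] 0.12195233460176734
```

```bash
python3 -m jog '[[[0.5,0,-0.1],0],[[1,0,-0.1],0],[[1.4,0,-0.1],0],[[1.4,0,-0.1],0]]'
python3 -m jog '[[[0.3,0,0],0],[[0.6,0,0],0],[[0.8,0,0],0],[[0.8,0,0],0]]'
python3 -m jog '[[[0.2,0,0],0],[[0.4,0,0],0],[[0.4,0,0],0]]'
python3 -c "
from h import *
s,r=st();m=np.array([[.9927,.121],[-.121,.9927]]); print('m,n',m@np.array(s['tcp_pos'])[:2])
"
```

```text
t: 29.68
tcp_pos: [0.5898, 0.1523, 0.1077]
tool_rot: [0.707, 0.044, -0.043, -0.705]
force: [0.5, -5.2, 0.3]
finger_gap: 0.135
t: 30.02
tcp_pos: [0.5979, 0.1543, 0.1077]
tool_rot: [0.706, 0.044, -0.042, -0.706]
force: [1.7, -3.2, -0.5]
finger_gap: 0.139
t: 30.27
tcp_pos: [0.6012, 0.1558, 0.1079]
tool_rot: [-0.705, -0.043, 0.042, 0.706]
force: [0.1, 0.1, -1.2]
finger_gap: 0.141
t 30.27 tcp [0.6012 0.1558 0.1079] F [ 0.1  0.1 -1.2] gap 0.141 q6 [ 0.07  0.68  1.55  0.    0.92 -1.62]
[[ 0.993  0.001 -0.121]
 [ 0.121  0.001  0.993]
 [ 0.002 -1.     0.001]]
m,n [0.61569066 0.08196045]
```

```bash
python3 -m jog '[[[0.2,0,0],0],[[0.4,0,0],0],[[0.4,0,0],0]]'
python3 -m jog '[[[0.2,0,0],0],[[0.3,0,0],0],[[0.3,0,0],0]]'
```

```text
t: 30.52
tcp_pos: [0.6017, 0.156, 0.108]
tool_rot: [-0.706, -0.041, 0.045, 0.706]
force: [-6.2, -1.6, 5.0]
finger_gap: 0.137
t: 30.77
tcp_pos: [0.602, 0.1561, 0.1082]
tool_rot: [0.706, 0.039, -0.047, -0.706]
force: [-10.2, -3.5, 11.1]
finger_gap: 0.136
```

```bash
python3 -m jog '[[[-0.3,0,0],0],[[-0.5,0,0],0],[[-0.5,0,0],0]]'
python3 -m jog '[[[0,0,0],0],[[0,0,0],0],[[0,0,0],0],[[0,-1,0],0],[[0,-4,0],0],[[0,-7,0],0],[[0,-9,0],0],[[0,-9,0],0],[[0,-9,0],0]]' 3.5
python3 - <<'E'
from h import *
s,r=st(); bars()
M=np.array([[.9927,.121],[-.121,.9927]]); sn=snap('wrist','w15')
h=cv2.cvtColor(sn['frame'],cv2.COLOR_RGB2HSV); mk=cv2.inRange(h,(100,120,50),(125,255,255))
for u in range(300,351,10):
    ys=np.nonzero(mk[:,u])[0]; ys=ys[(ys>60)&(ys<330)]
    if len(ys): print(u,ys[0],M@ray(sn,(u,ys[0]),.066)[:2])
mk=cv2.inRange(h,(8,150,120),(22,255,255)); n,l,st_,c=cv2.connectedComponentsWithStats(mk)
for i in range(1,n):
    if st_[i][4]>30: print('orange',c[i],st_[i],M@ray(sn,c[i],.072)[:2])
E
```

```text
t: 31.02
tcp_pos: [0.6016, 0.1559, 0.1078]
tool_rot: [-0.706, -0.042, 0.043, 0.706]
force: [-4.0, 0.2, 2.0]
finger_gap: 0.139
t: 31.77
tcp_pos: [0.6037, 0.1555, 0.2]
tool_rot: [-0.706, -0.044, 0.041, 0.706]
force: [0.2, -0.4, -0.3]
finger_gap: 0.412
t 31.77 tcp [0.6037 0.1555 0.2   ] F [ 0.2 -0.4 -0.3] gap 0.412 q6 [ 0.07  0.56  1.47  0.    1.11 -1.62]
[[ 0.993  0.005 -0.121]
 [ 0.121  0.     0.993]
 [ 0.005 -1.    -0.   ]]
[444. 285.] 156 [ 0.4613 -0.3229] [ 461. -323.] [18. 67.] -0.157
[474. 288.] 179 [ 0.4508 -0.403 ] [ 451. -403.] [20. 69.] -0.158
[361. 300.] 104 [ 0.4215 -0.0958] [421. -96.] [12. 67.] -0.379
[222. 316.] 82 [0.3827 0.2842] [374. 284.] [12. 94.] -0.071
300 142 [0.55581601 0.06564209]
310 142 [0.55582137 0.0725039 ]
320 142 [0.55582673 0.07936599]
330 142 [0.55583209 0.08622837]
340 142 [0.55583746 0.09309102]
350 142 [0.55584282 0.09995395]
orange [378.32335329 230.33532934] [374 220   9  21 167] [0.61700011 0.12095446]
orange [487.87046632 229.84974093] [483 220  11  21 193] [0.61671618 0.19936788]
orange [598.14871795 229.95897436] [592 220  13  21 195] [0.61687346 0.27837242]
orange [232.90909091 294.6969697 ] [230 292   7   6  33] [0.66700128 0.01351508]
```

```bash
python3 -c "
from h import *
print(go([.4215,-.096,.15]))"
```

```text
[-20.92   4.75 -22.77]
```

```bash
python3 -m jog '[[[-2,0,-1],0],[[-4,0,-3],0.06],[[-6,0,-6],0.15],[[-9,0,-9],0.25],[[-12,0,-12],0.35],[[-15,0,-15],0.45],[[-17,0,-18],0.5],[[-19,0,-20],0.5],[[-20,2,-21.5],0.5],[[-20.9,4,-22.8],0.5],[[-20.9,4.7,-22.8],0.5],[[-20.9,4.7,-22.8],0.5],[[-20.9,4.7,-22.8],0.5]]'
python3 -c "
from h import *
st();wbar(.076);snap('wrist','w16')"
```

```text
t: 32.95
tcp_pos: [0.4222, -0.0957, 0.1501]
tool_rot: [-0.694, 0.134, -0.132, 0.695]
force: [0.0, -1.1, -0.7]
finger_gap: 0.412
t 32.95 tcp [ 0.4222 -0.0957  0.1501] F [ 0.  -1.1 -0.7] gap 0.412 q6 [-0.48  0.42  1.98  0.    0.75 -1.67]
[[ 0.929 -0.002  0.37 ]
 [-0.37   0.001  0.929]
 [-0.002 -1.     0.001]]
190 314 331 [-3.76 -0.51] [-3.76  0.44]
205 312 334 [-2.91 -0.63] [-2.91  0.62]
220 313 333 [-2.04 -0.58] [-2.04  0.56]
235 313 333 [-1.15 -0.59] [-1.15  0.57]
250 313 333 [-0.24 -0.6 ] [-0.24  0.57]
265 313 334 [ 0.69 -0.6 ] [0.7  0.64]
280 313 334 [ 1.65 -0.61] [1.65 0.65]
295 315 333 [ 2.62 -0.5 ] [2.62 0.59]
325 265 279 [ 4.64 -3.61] [ 4.64 -2.74]
325 368 383 [4.65 2.77] [4.65 3.7 ]
340 263 279 [ 5.69 -3.78] [ 5.69 -2.78]
340 369 384 [5.69 2.87] [5.69 3.81]
```

```bash
python3 -m jog '[[[-0.4,1,0],0],[[-0.4,3,0],0],[[-0.4,6,0],0],[[-0.4,9,0],0],[[-0.4,10.1,0],0],[[-0.4,10.1,0],0],[[-0.4,10.1,0],0],[[-0.4,10.1,0],0],[[-0.4,10.1,0],0]]'
python3 -m jog '[[[0,0,0],0],[[0,0,0],0],[[0,0,0],0],[[0,0,0],0]]' 0.5 70
python3 -m jog '[[[0,-1,0],0],[[0,-4,0],0],[[0,-8,0],0],[[0,-12,0],0],[[0,-14,0],0],[[0,-14,0],0],[[0,-14,0],0],[[0,-14,0],0]]'
python3 -c "
from h import *
s,r=st();m=np.array([[.9927,.121],[-.121,.9927]])
P=m.T@[.6155-.135,.1597]; print(P,go([*P,.19]))
sn=snap('wrist','w17');t=np.array(s['tcp_pos'])
h=cv2.cvtColor(sn['frame'],cv2.COLOR_RGB2HSV); mk=(cv2.inRange(h,(100,120,50),(125,255,255)));
for u in(310,320,330,340): ys=np.nonzero(mk[125:200,u])[0]+125; print(u,ys[:1],r.T@(ray(sn,(u,ys[0]),t[2]-.045)-t) if len(ys) else '')"
```

```text
t: 33.8
tcp_pos: [0.4198, -0.0949, 0.051]
tool_rot: [0.695, -0.132, 0.134, -0.694]
force: [0.3, -1.0, -0.3]
finger_gap: 0.411
t: 34.13
tcp_pos: [0.4194, -0.095, 0.0509]
tool_rot: [0.695, -0.132, 0.134, -0.694]
force: [0.9, 2.2, 7.3]
finger_gap: 0.137
t: 34.8
tcp_pos: [0.4175, -0.0942, 0.1889]
tool_rot: [-0.694, 0.134, -0.132, 0.695]
force: [-0.5, 0.6, -2.9]
finger_gap: 0.133
t 34.8 tcp [ 0.4175 -0.0942  0.1889] F [-0.5  0.6 -2.9] gap 0.133 q6 [-0.48  0.34  1.95 -0.    0.86 -1.68]
[[ 0.929 -0.002  0.37 ]
 [-0.37   0.001  0.929]
 [-0.002 -1.     0.   ]]
[0.45766865 0.21667469] [-7.77 -0.08 30.36]
310 [154] [-0.0592442   0.0451411  -0.00612732]
320 [154] [-0.05924098  0.04514222 -0.0014069 ]
330 [154] [-0.05923775  0.04514335  0.00331367]
340 [154] [-0.05923452  0.04514448  0.00803441]
```

```bash
python3 -m jog '[[[-0.5,0,1.5],0],[[-1,0,4],-0.05],[[-1.5,0,7],-0.12],[[-2.5,0,10.5],-0.2],[[-3.5,0,14],-0.28],[[-4.5,0,17.5],-0.36],[[-5.5,0,21],-0.44],[[-6.3,0,24.5],-0.5],[[-7,0,27.5],-0.5],[[-7.6,0,29.5],-0.5],[[-7.8,0,30.4],-0.5],[[-7.8,0,30.4],-0.5],[[-7.8,0,30.4],-0.5],[[-7.8,0,30.4],-0.5]]'
python3 -c "
from h import *
s,r=st();m=np.array([[.9927,.121],[-.121,.9927]])
P=m.T@[.6155-.136,.1597]; print(P,go([*P,.118]),np.arctan2(r[1,0],r[0,0]));bars()"
```

```text
t: 36.02
tcp_pos: [0.4579, 0.2152, 0.1888]
tool_rot: [0.706, 0.042, -0.044, -0.705]
force: [0.7, 0.9, -2.6]
finger_gap: 0.135
t 36.02 tcp [0.4579 0.2152 0.1888] F [ 0.7  0.9 -2.6] gap 0.135 q6 [ 0.22  0.43  1.77 -0.    0.94 -1.47]
[[ 0.993 -0.003 -0.12 ]
 [ 0.12  -0.001  0.993]
 [-0.003 -1.    -0.001]]
[0.45667595 0.21655369] [-0.08  7.08  0.15] 0.12037142300606493
[268. 234.] 127 [0.6071 0.1583] [608. 158.] [71. 14.] 0.121
[205. 307.] 302 [0.4087 0.33  ] [432. 324.] [158.  35.] 0.158
[444. 285.] 157 [ 0.4614 -0.3229] [ 461. -323.] [18. 67.] -0.159
[474. 288.] 180 [ 0.4509 -0.4029] [ 451. -403.] [20. 69.] -0.154
```

```bash
python3 -m jog '[[[0,1,0.1],0],[[0,3,0.15],0],[[0,5,0.15],0],[[0,6.6,0.15],0],[[0,7.1,0.15],0],[[0,7.1,0.15],0],[[0,7.1,0.15],0],[[0,7.1,0.15],0]]'
python3 -c "
from h import *
s,r=st();m=np.array([[.9927,.121],[-.121,.9927]]); print('m,n',m@np.array(s['tcp_pos'])[:2])"
python3 -m jog '[[[0,0.2,0],0],[[0,0.4,0],0],[[0,0.4,0],0],[[0,0.4,0],0]]'
```

```text
t: 36.73
tcp_pos: [0.4586, 0.2177, 0.1193]
tool_rot: [0.706, 0.043, -0.043, -0.706]
force: [-1.4, -0.6, -2.4]
finger_gap: 0.137
t 36.73 tcp [0.4586 0.2177 0.1193] F [-1.4 -0.6 -2.4] gap 0.137 q6 [ 0.22  0.55  1.83 -0.    0.77 -1.47]
[[ 0.993  0.    -0.12 ]
 [ 0.12  -0.     0.993]
 [ 0.    -1.    -0.   ]]
m,n [0.48161551 0.16064502]
t: 37.07
tcp_pos: [0.459, 0.2182, 0.1152]
tool_rot: [-0.706, -0.043, 0.042, 0.706]
force: [-0.3, -0.8, -1.5]
finger_gap: 0.136
```

```bash
python3 -m jog '[[[-0.4,0,-0.1],0],[[-0.5,0.2,-0.1],0],[[-0.5,0.35,-0.1],0],[[-0.5,0.35,-0.1],0]]'
python3 -m jog '[[[0,0.1,0],0],[[0,0.15,0],0],[[0,0.15,0],0]]'
```

```text
t: 37.4
tcp_pos: [0.4532, 0.2164, 0.1111]
tool_rot: [0.706, 0.043, -0.043, -0.706]
force: [-0.6, -0.5, -1.7]
finger_gap: 0.137
t: 37.65
tcp_pos: [0.4534, 0.2164, 0.1109]
tool_rot: [0.706, 0.043, -0.043, -0.706]
force: [-3.3, -0.9, 8.8]
finger_gap: 0.137
```

Contact at the expected height. Slide in.

```bash
python3 -m jog '[[[0.7,-0.1,0],0],[[1.5,-0.1,0],0],[[2.3,-0.1,0],0],[[3.1,-0.1,0],0],[[4,-0.1,0],0],[[4,-0.1,0],0]]'
python3 -m jog '[[[0.7,0,0],0],[[1.5,0,0],0],[[2.3,0,0],0],[[3.1,0,0],0],[[4,0,0],0],[[4,0,0],0]]'
python3 -m jog '[[[0.6,0,-0.05],0],[[1.2,0,-0.05],0],[[1.8,0,-0.05],0],[[2.4,0,-0.05],0],[[3,0,-0.05],0],[[3,0,-0.05],0]]'
python3 -c "
from h import *
s,r=st();m=np.array([[.9927,.121],[-.121,.9927]]); print('m,n',m@np.array(s['tcp_pos'])[:2])"
```

```text
t: 38.15
tcp_pos: [0.4968, 0.2217, 0.111]
tool_rot: [-0.706, -0.044, 0.041, 0.706]
force: [1.2, 0.8, 1.8]
finger_gap: 0.135
t: 38.65
tcp_pos: [0.5341, 0.2255, 0.111]
tool_rot: [0.706, 0.043, -0.043, -0.705]
force: [-2.7, -3.7, 5.7]
finger_gap: 0.134
t: 39.15
tcp_pos: [0.5633, 0.2275, 0.1111]
tool_rot: [0.707, 0.043, -0.043, -0.705]
force: [-3.0, -5.3, 5.1]
finger_gap: 0.135
t 39.15 tcp [0.5633 0.2275 0.1111] F [-3.  -5.3  5.1] gap 0.135 q6 [ 0.2   0.66  1.58 -0.    0.91 -1.49]
[[ 0.993 -0.001 -0.121]
 [ 0.121 -0.003  0.993]
 [-0.001 -1.    -0.003]]
m,n [0.58668567 0.15765637]
```

```bash
python3 -m jog '[[[0.5,0,0],0],[[1,0,0],0],[[1.5,0,0],0],[[1.9,0,0],0],[[1.9,0,0],0]]'
python3 -m jog '[[[0.3,0,0],0],[[0.6,0,0],0],[[0.8,0,0],0],[[0.8,0,0],0]]'
python3 -m jog '[[[0.2,0,0],0],[[0.4,0,0],0],[[0.4,0,0],0]]'
python3 -m jog '[[[0.2,0,0],0],[[0.4,0,0],0],[[0.4,0,0],0]]'
python3 -c "
from h import *
s,r=st();m=np.array([[.9927,.121],[-.121,.9927]]); print('m,n',m@np.array(s['tcp_pos'])[:2])"
```

```text
t: 39.57
tcp_pos: [0.5817, 0.2297, 0.1111]
tool_rot: [0.707, 0.042, -0.044, -0.705]
force: [-3.9, -6.1, 5.6]
finger_gap: 0.139
t: 39.9
tcp_pos: [0.5905, 0.2321, 0.111]
tool_rot: [0.706, 0.043, -0.042, -0.706]
force: [-1.3, -2.8, 5.5]
finger_gap: 0.138
t: 40.15
tcp_pos: [0.5908, 0.2322, 0.1113]
tool_rot: [0.706, 0.04, -0.045, -0.705]
force: [-8.8, -3.4, 11.1]
finger_gap: 0.141
t: 40.4
tcp_pos: [0.5912, 0.2323, 0.1117]
tool_rot: [0.707, 0.038, -0.048, -0.705]
force: [-15.6, -5.4, 18.6]
finger_gap: 0.137
t 40.4 tcp [0.5912 0.2323 0.1117] F [-15.6  -5.4  18.6] gap 0.137 q6 [ 0.2   0.69  1.49 -0.    0.97 -1.49]
[[ 0.992 -0.015 -0.121]
 [ 0.121 -0.004  0.993]
 [-0.015 -1.    -0.002]]
m,n [0.61498615 0.15907929]
```

```bash
python3 -m jog '[[[-0.4,0,0],0],[[-0.7,0,0],0],[[-0.7,0,0],0]]'
python3 -m jog '[[[0,0,0],0],[[0,0,0],0],[[0,0,0],0],[[0,-1,0],0],[[0,-4,0],0],[[0,-7,0],0],[[0,-9,0],0],[[0,-9,0],0],[[0,-9,0],0]]' 3.5
python3 - <<'E'
from h import *
s,r=st(); bars()
M=np.array([[.9927,.121],[-.121,.9927]]); sn=snap('wrist','w18')
h=cv2.cvtColor(sn['frame'],cv2.COLOR_RGB2HSV); mk=cv2.inRange(h,(100,120,50),(125,255,255))
for u in list(range(195,230,10))+list(range(300,351,10)):
    ys=np.nonzero(mk[:,u])[0]; ys=ys[(ys>100)&(ys<330)]
    if len(ys): print(u,ys[0],M@ray(sn,(u,ys[0]),.066)[:2])
mk=cv2.inRange(h,(8,150,120),(22,255,255)); n,l,st_,c=cv2.connectedComponentsWithStats(mk)
for i in range(1,n):
    if st_[i][4]>30: print('orange',c[i],st_[i],M@ray(sn,c[i],.072)[:2])
E
```

```text
t: 40.65
tcp_pos: [0.5905, 0.2324, 0.111]
tool_rot: [0.706, 0.043, -0.043, -0.706]
force: [-4.0, -2.7, 5.6]
finger_gap: 0.136
t: 41.4
tcp_pos: [0.5919, 0.233, 0.2028]
tool_rot: [-0.706, -0.044, 0.041, 0.706]
force: [-0.0, -0.4, -0.1]
finger_gap: 0.413
t 41.4 tcp [0.5919 0.233  0.2028] F [-0.  -0.4 -0.1] gap 0.413 q6 [ 0.2   0.57  1.44  0.    1.13 -1.49]
[[ 0.993  0.004 -0.121]
 [ 0.121  0.001  0.993]
 [ 0.004 -1.     0.   ]]
[197. 245.] 268 [0.5784 0.3536] [605. 353.] [173.  24.] 0.169
[268. 234.] 126 [0.6068 0.1583] [608. 158.] [71. 14.] 0.125
[225. 239.] 157 [0.5949 0.2766] [591. 285.] [27. 71.] 1.565
[444. 285.] 155 [ 0.4613 -0.3228] [ 461. -323.] [17. 67.] -0.155
[474. 288.] 179 [ 0.4508 -0.403 ] [ 451. -403.] [20. 69.] -0.158
[192. 324.] 71 [0.3622 0.363 ] [358. 361.] [70. 13.] 0.036
195 146 [0.55619801 0.07067254]
205 145 [0.55552668 0.07767955]
215 145 [0.55553126 0.08462322]
225 145 [0.55553584 0.09156723]
300 145 [0.55557017 0.14365791]
310 145 [0.55557474 0.15060475]
320 145 [0.55557932 0.15755193]
330 145 [0.5555839  0.16449945]
340 145 [0.55558848 0.17144729]
350 146 [0.55626926 0.17840787]
orange [268.36645963 232.26708075] [264 223   9  20 161] [0.61674437 0.1199981 ]
orange [377.41025641 232.49358974] [373 223   9  20 156] [0.61698371 0.19898903]
orange [485.55913978 231.91935484] [481 222  11  21 186] [0.6166212  0.27733186]
```

```bash
python3 -c "
from h import *
print(go([.5289,.0433,.13]))"
```

```text
[ -8.34   7.02 -18.05]
```

```bash
python3 -m jog '[[[-1.5,0,-2],0],[[-3,0,-5],0],[[-5,0,-9],0],[[-7,0,-13],0],[[-8,0,-16],0],[[-8.3,0,-17.7],0],[[-8.3,2,-18.05],0],[[-8.3,5,-18.05],0],[[-8.3,7,-18.05],0],[[-8.3,7,-18.05],0],[[-8.3,7,-18.05],0]]' 3.2
python3 - <<'E'
from h import *
s,r=st(); sn=snap('wrist','w19'); M=np.array([[.9927,.121],[-.121,.9927]])
g=cv2.cvtColor(sn['frame'],cv2.COLOR_RGB2HSV)
# white line: bright low-sat near expected
u,v=proj(sn,[.5289,.0433,.081]); print('exp',u,v)
roi=sn['frame'][int(v)-25:int(v)+25,int(u)-8:int(u)+8].mean(2); print(np.round(roi.mean(1)).astype(int))
red=cv2.inRange(g,(0,150,120),(6,255,255)); n,l,S,c=cv2.connectedComponentsWithStats(red)
for i in range(1,n):
    if S[i][4]>20: print('red',S[i],c[i],M@ray(sn,(S[i][0]+S[i][2],c[i][1]),.0555)[:2])
E
```

```text
t: 42.42
tcp_pos: [0.5285, 0.0435, 0.129]
tool_rot: [-0.705, -0.041, 0.045, 0.706]
force: [-0.0, 0.2, 0.3]
finger_gap: 0.378
t 42.42 tcp [0.5285 0.0435 0.129 ] F [-0.   0.2  0.3] gap 0.378 q6 [-0.13  0.55  1.76  0.    0.83 -1.82]
[[ 0.993 -0.005 -0.121]
 [ 0.121  0.001  0.993]
 [-0.005 -1.     0.001]]
exp 322.15585924857425 270.15062672484447
[  8   8   7   8  10  12  12  14  16  17  18  19  19  20  19  19  18  19
  18  18  18  20  44 103 159 180 168 123  64  27  17  17  15  16  15  16
  15  15  16  16  15  15  20  27  30  31  31  30  30  30]
red [ 0  0  9  4 21] [3.47619048 1.38095238] [ 0.39899424 -0.17463905]
red [   8    0  229   35 3860] [153.70310881  11.75362694] [ 0.40357271 -0.06295301]
red [ 398    0  242   89 8886] [550.57371146  45.88543777] [0.41905525 0.14033645]
red [    0     8   241   315 55278] [109.94308767 164.82524693] [ 0.47827988 -0.06545104]
red [  390    63   250   100 17788] [512.86597706 119.41370587] [0.45468159 0.14833255]
red [ 249  132  112   31 1448] [287.21270718 151.64364641] [4.71289297e-01 1.74097903e-04]
red [    0   301   235   106 11562] [ 84.24744854 345.63293548] [ 0.59018652 -0.07592413]
red [284 320  18  11 156] [291.53846154 325.        ] [ 0.57588547 -0.0336234 ]
red [462 330  42  25 619] [483.95476575 340.51050081] [0.58693952 0.09270628]
red [604 331  36  26 628] [625.27547771 343.18789809] [0.58901902 0.17848369]
red [131 410  22  25 170] [141.85882353 421.09411765] [ 0.6469773  -0.13432794]
red [167 433  34  36 436] [186.94266055 454.08027523] [ 0.67432615 -0.10469704]
```

```bash
python3 -m jog '[[[0,1.5,0],0],[[0,3,0],0],[[0,5,0],0],[[0,6.2,0],0],[[0,6.4,0],0],[[0,6.4,0],0],[[0,6.4,0],0],[[0,6.4,0],0]]' 3.2
python3 -m jog '[[[0,0,0],0],[[0,0,0],0],[[0,0,0],0],[[0,0,0],0],[[0,0,0],0]]' 0.5 30
python3 -m jog '[[[0.6,0,0],0],[[1.4,0,0],0],[[2.2,0,0],0],[[3,0,0],0],[[3.8,0,0],0],[[4.3,0,0],0],[[4.57,0,0],0],[[4.57,0,0],0],[[4.57,0,0],0],[[4.57,0,0],0]]'
cat > f.py <<'E'
from h import *
s,r=st(); sn=snap('wrist','wf%d'%int(s['t']*10)); M=np.array([[.9927,.121],[-.121,.9927]])
g=cv2.cvtColor(sn['frame'],cv2.COLOR_RGB2HSV); P=M.T@[.5757,-.021]
u,v=proj(sn,[*P,.081]); a=int(v)-20; roi=sn['frame'][a:a+40,int(u)-6:int(u)+7].mean((1,2)); w=np.where(roi>90,roi-60,0); print(np.round(roi).astype(int))
vl=a+(w*np.arange(40)).sum()/w.sum(); ml=(M@ray(sn,(u,vl),.081)[:2])[0]
red=cv2.inRange(g,(0,150,120),(6,255,255)); n,l,S,c=cv2.connectedComponentsWithStats(red)
pt=proj(sn,[*(M.T@[.5757,-.036]),.0555])
for i in range(1,n):
    if S[i][4]>20 and np.hypot(*(c[i]-pt))<25:
        mt=(M@ray(sn,c[i],.0555)[:2])[0]; print('tip px',c[i],S[i],'line v',vl,'m line',ml,'m tip',mt,'diff',ml-mt)
E
python3 f.py
```

```text
t: 43.13
tcp_pos: [0.5313, 0.0434, 0.0681]
tool_rot: [0.706, 0.044, -0.042, -0.706]
force: [0.2, -0.0, -0.4]
finger_gap: 0.375
t: 43.55
tcp_pos: [0.5313, 0.0425, 0.068]
tool_rot: [0.706, 0.044, -0.042, -0.705]
force: [-0.1, -4.0, 6.6]
finger_gap: 0.156
t: 44.38
tcp_pos: [0.5771, 0.0481, 0.0681]
tool_rot: [0.706, 0.044, -0.042, -0.705]
force: [-0.2, -3.9, 5.3]
finger_gap: 0.154
t 44.38 tcp [0.5771 0.0481 0.0681] F [-0.2 -3.9  5.3] gap 0.154 q6 [-0.11  0.7   1.68 -0.    0.77 -1.8 ]
[[ 0.993  0.004 -0.121]
 [ 0.121 -0.001  0.993]
 [ 0.004 -1.    -0.002]]
[ 16  17  17  17  18  17  17  16  17  17  17  17  17  16  17  16  17  16
  22  49 108 161 182 184 168 121  63  27  17  15  16  15  15  15  14  16
  15  15  15  15]
tip px [271.8313253  291.12048193] [255 284  35  17 498] line v 322.5789832976835 m line 0.5767201272910369 m tip 0.5754943397511931 diff 0.0012257875398438145
```

```bash
python3 -m jog '[[[-0.05,0,0],0],[[-0.08,0,0],0],[[-0.08,0,0],0],[[-0.08,0,0],0]]'
python3 f.py
python3 -m jog '[[[0,0,0],0],[[0,0,0],0],[[0,0,0],0],[[0,-1,0],0],[[0,-3,0],0],[[0,-6,0],0],[[0,-9,0],0],[[0,-11,0],0],[[0,-11,0],0],[[0,-11,0],0],[[0,-11,0],0]]' 3.2
python3 f.py
python3 -m jog '[[[-3,0,0],0],[[-6,0,0],0],[[-7,0,0],0],[[-7,0,0],0],[[-7,0,0],0],[[-7,0,0],0]]'
python3 f.py
```

```text
t: 44.77
tcp_pos: [0.577, 0.0481, 0.0681]
tool_rot: [0.706, 0.045, -0.041, -0.705]
force: [1.3, -2.5, 6.0]
finger_gap: 0.155
t 44.77 tcp [0.577  0.0481 0.0681] F [ 1.3 -2.5  6. ] gap 0.155 q6 [-0.11  0.7   1.68 -0.    0.76 -1.8 ]
[[ 0.993  0.005 -0.121]
 [ 0.121 -0.001  0.993]
 [ 0.005 -1.    -0.002]]
[ 15  17  17  17  17  18  16  16  18  16  17  17  17  17  17  17  17  17
  20  49 108 161 182 184 168 122  64  26  16  16  15  16  15  15  14  15
  15  14  14  14]
tip px [271.91841004 291.56066946] [255 284  35  17 478] line v 322.5826771653543 m line 0.5765749302980764 m tip 0.5755909884042839 diff 0.0009839418937924727
t: 45.73
tcp_pos: [0.5738, 0.0491, 0.1764]
tool_rot: [-0.706, -0.042, 0.043, 0.706]
force: [-0.1, 0.3, -0.6]
finger_gap: 0.378
t 45.73 tcp [0.5738 0.0491 0.1764] F [-0.1  0.3 -0.6] gap 0.378 q6 [-0.11  0.53  1.61  0.    1.   -1.8 ]
[[ 0.993 -0.002 -0.121]
 [ 0.121  0.     0.993]
 [-0.002 -1.     0.001]]
[  8   7   7   8   9   9  12  15  16  18  19  19  19  19  19  19  18  19
  21  43  99 153 166 136  80  34  18  15  15  16  15  15  14  15  14  15
  20  26  29  31]
tip px [290.69543147 232.16243655] [280 228  23  10 197] line v 244.69807629605478 m line 0.5765170832265052 m tip 0.5750803839449676 diff 0.0014366992815375568
t: 46.28
tcp_pos: [0.5071, 0.0402, 0.1767]
tool_rot: [0.706, 0.043, -0.042, -0.706]
force: [0.4, 0.1, 0.8]
finger_gap: 0.372
t 46.28 tcp [0.5071 0.0402 0.1767] F [0.4 0.1 0.8] gap 0.372 q6 [-0.14  0.45  1.78  0.    0.91 -1.83]
[[ 0.993  0.002 -0.121]
 [ 0.121 -0.     0.993]
 [ 0.002 -1.    -0.   ]]
[  9   9  10   8   9  11  14  19  23  26  28  30  32  32  32  31  31  32
  44 103 190 235 232 167  73  33  27  28  28  27  26  26  29  38  51  57
  59  58  58  58]
tip px [294.41884817 318.14659686] [284 314  23  10 191] line v 337.2700028619322 m line 0.5765526880866813 m tip 0.5753974439012421 diff 0.0011552441854391082
```

```bash
python3 -m jog '[[[3,0,0],0],[[6,0,0],0],[[7,0,0],0],[[7,0,0],0],[[7,3,0],0],[[7,6,0],0],[[7,9,0],0],[[7,10.7,0],0],[[7,11,0],0],[[7,11,0],0],[[7,11,0],0],[[7,11,0],0]]'
python3 -m jog '[[[0,0,0],0],[[0,0,0],0],[[0,0,0],0],[[0,0,0],0],[[0,0,0],0]]' 0.5 30
python3 -m jog '[[[-0.5,0,0],0],[[-1,0,0],0],[[-1,0,0],0],[[-1,0,0],0],[[-0.5,0,0],0],[[-0.1,0,0],0],[[-0.1,0,0],0],[[-0.1,0,0],0]]'
python3 f.py
```

```text
t: 47.33
tcp_pos: [0.5758, 0.0487, 0.0683]
tool_rot: [0.706, 0.044, -0.042, -0.706]
force: [-0.1, -0.8, 1.0]
finger_gap: 0.38
t: 47.75
tcp_pos: [0.576, 0.048, 0.0685]
tool_rot: [0.706, 0.044, -0.042, -0.705]
force: [0.3, -4.1, 6.0]
finger_gap: 0.149
t: 48.42
tcp_pos: [0.5751, 0.0479, 0.0685]
tool_rot: [0.706, 0.044, -0.042, -0.705]
force: [-0.5, -3.5, 7.8]
finger_gap: 0.152
t 48.42 tcp [0.5751 0.0479 0.0685] F [-0.5 -3.5  7.8] gap 0.152 q6 [-0.11  0.69  1.68 -0.    0.76 -1.8 ]
[[ 0.993  0.004 -0.121]
 [ 0.121 -0.001  0.993]
 [ 0.004 -1.    -0.002]]
[ 17  16  18  17  16  17  17  16  17  16  16  17  16  16  16  15  18  37
  96 156 181 184 174 139  81  33  16  15  15  16  15  16  14  15  15  15
  15  15  14  15]
tip px [271.23178808 294.80794702] [255 288  35  15 453] line v 324.7367519826965 m line 0.5758150132777338 m tip 0.5754012671215054 diff 0.0004137461562283562
```

Within 0.4 mm. Release, retreat, and check everything.

```bash
python3 -m jog '[[[0,0,0],0],[[0,0,0],0],[[0,0,0],0],[[0,-1,0],0],[[0,-3,0],0],[[0,-6,0],0],[[0,-9,0],0],[[0,-11,0],0],[[-3,-11,0],0],[[-6,-11,0],0],[[-7,-11,0],0],[[-7,-11,0],0],[[-7,-11,0],0],[[-7,-11,0],0]]' 3.2
python3 f.py
python3 -m jog '[[[-3,-2,-3],0],[[-6,-4,-6],0],[[-6,-6,-9],0],[[-6,-8,-12],0],[[-6,-8,-16],0],[[-6,-8,-20],0],[[-6,-8,-20],0],[[-6,-8,-20],0],[[-6,-8,-20],0],[[-6,-8,-20],0],[[-6,-8,-20],0]]'
python3 - <<'E'
from h import *
st(); bars(); w=snap('wrist')['frame']; t=snap('top','t9')['frame']
a=cv2.resize(t[160:380,150:500],(800,503),interpolation=cv2.INTER_CUBIC); cv2.imwrite('pics/end.png',a[:,:,::-1])
E
```

```text
t: 49.63
tcp_pos: [0.5061, 0.0402, 0.1772]
tool_rot: [0.706, 0.044, -0.042, -0.706]
force: [0.5, -0.2, -0.2]
finger_gap: 0.376
t 49.63 tcp [0.5061 0.0402 0.1772] F [ 0.5 -0.2 -0.2] gap 0.376 q6 [-0.14  0.45  1.78  0.    0.91 -1.83]
[[ 0.993  0.003 -0.121]
 [ 0.121 -0.     0.993]
 [ 0.003 -1.    -0.001]]
[  8   9   9   9  10  13  16  21  24  26  29  32  32  31  31  31  32  31
  52 131 213 235 213 136  59  31  28  28  27  26  26  27  33  46  55  58
  58  58  59  58]
tip px [294.37037037 318.94179894] [284 315  23   9 189] line v 337.0127016540739 m line 0.5758095117269112 m tip 0.57550755421889 diff 0.00030195750802120003
t: 50.6
tcp_pos: [0.4688, -0.1642, 0.2565]
tool_rot: [-0.705, -0.043, 0.044, 0.706]
force: [0.4, 1.1, 0.1]
finger_gap: 0.379
t 50.6 tcp [ 0.4688 -0.1642  0.2565] F [0.4 1.1 0.1] gap 0.379 q6 [-0.56  0.32  1.72  0.    1.1  -2.26]
[[ 0.992 -0.001 -0.123]
 [ 0.123  0.001  0.992]
 [-0.001 -1.     0.001]]
[268. 234.] 127 [0.6071 0.1583] [608. 158.] [71. 14.] 0.121
[239. 238.] 137 [0.5968 0.2364] [597. 236.] [71. 15.] 0.138
[474. 288.] 180 [ 0.4509 -0.4029] [ 451. -403.] [20. 69.] -0.154
[444. 291.] 66 [ 0.4449 -0.3226] [ 451. -321.] [17. 46.] -0.355
```

View pics/end.png

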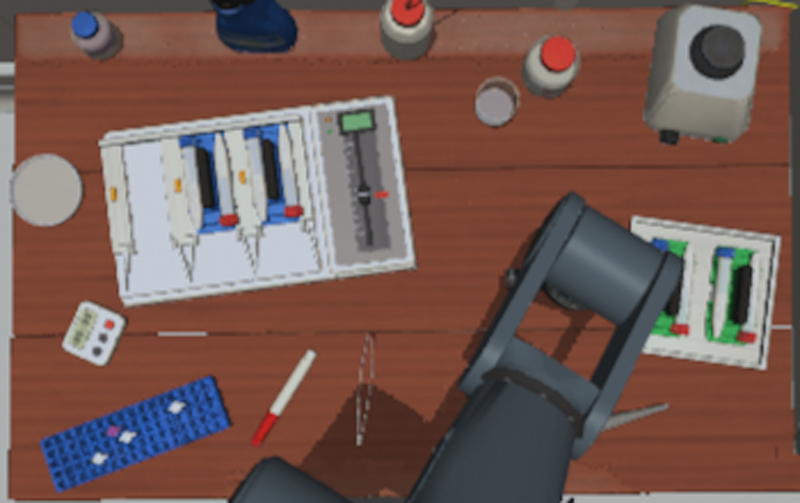

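```bash
python3 -c "
from station import workorder; print(workorder.sign_off())"
```

```text
the job is handed in; nothing more can be done
None
```

The changeover is finished and handed in at about 51 s of robot time, in the order you asked.

- **Stop:** I pulled the speed slider back until it met the zero stop, which pushed back with about 15 N.
- **Green carriers:** There were two, in lanes 2 and 3. Both now stand in the steel tray.
- **Blue carriers:** There were two on the bench. They are now in lanes 1 and 2, pushed against the end stop. The last camera check puts both at the home position, and their orange catches sit as far out as the one in empty lane 3. One blue carrier was knocked about 4 cm aside during the run, so I located it again before gripping it.
- **Preset:** The slider first stopped about 1.2 mm past the red pointer. I corrected it, and the final reading is 0.3 mm off, which is inside the camera's 2 mm calibration.

In the last overhead picture the timer, bottle and beaker have not visibly moved, and no other blue carrier is on the bench. The arm hid part of the left tray slot in that picture, but earlier views showed that carrier standing properly. No other check failed or disagreed.

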